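# Seat a mirror blank in its vacuum nest

### The arm

A 7-joint arm with a two-finger parallel gripper is mounted at the origin on a cart in front of the work surface, level with it; the furniture and walls round the work are solid. World frame = base frame: x ahead of the robot, y to its left, z up, the work surface at z = 0. Lengths are in m, angles in rad, forces in N, time in s.
With the tool pointing down it reaches from about 0.425 to 0.925 m from the base axis. Payload 6.8 kg.
Tool frame: the origin (TCP) lies midway between the tips of the shut fingers; the grasp point (between the pads) lies 19 mm behind it (grip_point_offset is the distance from the TCP to the grasp point, in m); y points along the fingers, x is the direction in which the jaws open and shut, and the axes are right-handed (so a half turn about y gives the same grasp; the last joint's range is limited). The gripper opens to 85 mm and grips with 20 to 120 N. Pads are 22 mm wide; open, the fingers measure 114 mm over their backs; the gripper's body (76 mm by 85 mm) begins 54 mm behind the grasp point. The pads swing forward as they close: fully open they stand 13 mm farther back than shut.
Start: joints at [1.144, 0.477, 0.022, 1.555, -0.011, 1.109, -0.083], TCP at [0.212, -0.641, 0.193] pointing down, gripper open.
Joint ranges: [-2.96, 2.96], [-0.34, 2.1], [-1.41, 1.46], [0.24, 2.44], [-1.37, 4.51], [0.17, 1.92], [-2.96, 2.96]. Speed limits (rad/s): [2.39, 2.39, 3.14, 3.14, 3.14, 3.14, 3.14].

### API

Orientations are given as a unit quaternion [w, x, y, z].
In Python, from station import get_obs, read_camera, hand_in, grip_point_offset gives the robot as it stands.
- The arm moves only by the tool play_rows, never from a script. Its argument "increments" is a list of rows, each a list of 2 entries, a list of its own where there are three numbers: the shift along the tool's x, y, z in m, then the turn, a rotation vector about the tool's x, y, z in degrees. In form: [[[tx, ty, tz], [ax, ay, az]], ...]. A call has 1 to 20 rows; each row shifts and turns the commanded pose from where the row before left it, along the tool's axes as they then stand; what a row does not reach is not made up. A row lasts 1/12 s, in which the tool goes at most 41.7 mm and 7.16 degrees, less where a joint would pass 70% of its speed; a pose out of reach is approached as far as the arm can. A call with a gripper value outside its range is refused whole. "gripper" is the finger opening in m, from 0 to 0.0854, set as the call begins (left out, the last holds). The fingers move at their own pace and stop on an object; "grip_force" is the grip in N (left out, the last holds). Time passes only in rows, so rows that do not move let the fingers close. It gives the time, the measured TCP pose, the force and the opening at its end, in the units of the state.
- get_obs(): the state, without advancing time (a new reading comes with each control period).
- read_camera(name): name is "scene" or "top" or "wrist"; returns a dict with "color" (384x512x3 uint8, red, green, blue), "range_z" (384x512 float32, m along the optical axis (not along the pixel's ray), 0 where there is no reading), "intrinsics" (3x3 intrinsics, pixels), "dist_coeffs" ([k1, k2, p1, p2, k3] as OpenCV has them; the pictures are not rectified), "R" (3x3) and "t" (3): a world point X has camera coordinates R X + t; the wrist camera has in their place "hand_eye" (4x4, takes a point from camera to tool coordinates, whose origin is the TCP and whose axes are the tool frame's). Camera axes: x right, y down, z forward; pixel columns grow to the right and rows downward; lengths in m; the calibration is good to about 2 mm. A picture is of the moment at which its call begins: read the wrist's pose just before it.
- hand_in(): hands the job in, once; it reports no verdict.
The state is a dict: "t": time; "q": joint angles; "joint_vel": joint speeds; "joint_torque": joint torques, N m; "eef_pos": TCP position; "tool_rot": TCP orientation; "contact_force": force on the tool from outside, world axes, zero at the start; "torque": the same for the moment, N m; "gripper_width": opening from 0.0 (shut) to 1.0 (fully open).
Only numpy, scipy, OpenCV 4.12 (cv2) and the standard library are available. Lean on these libraries where they do the work, as an engineer would, in place of code of your own. Each camera call takes 0.05 s, during which the arm holds its last target. There are 200 camera calls.

### The job

Slide the round mirror blank gently along the plate, in under the lamp, until its rim is fully home against all three orange stops, without lifting or tipping it. Then open the vacuum valve: swing its red lever a quarter turn to the stop, in line with the pipe, and leave the mirror home. Do not knock the lamp or disturb the oil can and the jar of screws beside the plate.

Things in the scene. Friction and masses are not known exactly. Their poses are not given: they have to be found in the camera images.
- fixture: Fixed aluminium base plate, 300 mm (its x) by 410 mm (its y) by 20 mm thick, lying on the bench; place and yaw vary. Origin on the bench: the plate reaches x -150..150, y -265..145 mm from it, top at z 20 mm. Its +x points away from the robot (yaw within 0.25 rad), z up.
- nest (a point): Nest centre on the plate's top (plate x 50, y 0, z 20 mm), in a dark ring of 72 mm; axes as the plate's. Three orange slippery nylon stops (14 mm diameter, 30 mm high) stand on the far side, axes 57 mm from here at -60, 0, +60 degrees from the plate's +x; the mirror slides in from the robot's side. Mirror origin here = home, touching all three.
- mirror: Loose round mirror blank, 100 mm diameter, 20 mm thick, about 0.35 kg, green glass edge, silvery top. Origin at the centre of its underside, z up; yaw means nothing. Starts flat on the plate, 100 to 125 mm before the nest along the plate's x and up to 30 mm to either side. Fragile: press with well under 40 N.
- lamp_front (a point): Middle of the lamp bar's lower front edge (the robot's side): 70 mm before the nest centre along the plate's x, 125 mm above the plate's top. An upright gripper cannot follow the mirror home under the bar: lean the tool some 40 degrees, fingers pointing forward.
- valve_handle (a joint): Red lever of the brass ball valve at the right (-y) side of the plate. 0 = shut, lever points to the plate's -y, across the pipe; 1.571 rad = fully open at its hard stop, lever points to the plate's -x, in line with the pipe. Grows clockwise seen from above. Stays where left; friction 0.12 N m. Starts between 0 and 0.3.
- valve_pivot (a point): On the lever's vertical turning axis, at the height of the lever's middle, 75 mm above the bench (plate x 0, y -215 mm).
- valve_grip (a point): Middle of the lever's red grip, 66 mm from the turning axis; the grip is 62 mm long, 18 mm wide, 14 mm high; point y points to the axis, z up. Below it is free down to the plate's top, 48 mm under; at the open position the pipe stub below reaches up to 53 mm above the bench, out to 68 mm from the axis.
- lamp_bridge: Lamp over the plate, fixed to it: a grey bar 50 mm (plate x) by 290 mm (plate y) by 34 mm high, on two posts of 16 mm diameter at plate x 5, y +131 and -131 mm. Origin on the bench midway between the posts.
- oil_can: Green pump oil can, 69 mm base, 160 mm high, standing left of the plate. Origin under its centre. Bystander.
- screw_jar: Glass jar of screws with red lid, 64 mm diameter, 86 mm high, standing at the right of the plate, towards the robot. Origin under its centre. Bystander.
Things that resemble listed ones, but are neither listed nor needed, are in the scene too. What is meant by the mirror is not black or pink, and is the larger of those in its own colour.

How it is judged:
By the outcome, as a careful person would: the job done as asked, in the order asked, and still so for the second after the job is handed in, with the robot touching nothing.
It also fails if it takes over 72 s, if anything falls off the work surface, if the arm or the gripper's body presses on something with over 40 N, if the wrist force passes 120 N, or if a joint passes its speed limit or range.

## Working session

There is one attempt and no reset: what is moved stays moved. The work goes in short steps, Python scripts to look and compute and a tool call to move; the robot and the scene stay as the last step left them, time stands still between calls to the robot, and variables do not carry over. Pictures are saved under pics/ and viewed, about 8 in all and at most 12, crops included, and the job is handed in when it is done.

Besides the shell and the picture viewer there is one more tool, called after "Emit:" as a command line: name --argument value ..., lists and objects as JSON in quotes. play_rows: Moves the arm, as the interface text tells. Its arguments: {"type":"object","properties":{"increments":{"type":"array","items":{"type":"array"}},"gripper":{"type":"number"},"grip_force":{"type":"number"}},"required":["increments"]}

```bash
ls; mkdir -p pics; python3 - <<'E'
from station import *
import cv2,numpy as np,pickle
o=get_obs();print({k:np.round(v,3) for k,v in o.items()},grip_point_offset)
ims=[]
for n in("scene","top"):
    c=read_camera(n);pickle.dump(c,open(n+".pkl","wb"))
    cv2.imwrite(f"pics/{n}0.png",c["color"][:,:,::-1]);print(n,c["intrinsics"],c["dist_coeffs"],c["R"],c["t"])
E
```

```text
pics
{'t': np.float64(0.0), 'q': array([ 1.144,  0.478,  0.022,  1.556, -0.011,  1.109, -0.083]), 'joint_vel': array([-0.   ,  0.001,  0.   ,  0.   ,  0.   , -0.   , -0.002]), 'joint_torque': array([ 0.0000e+00, -5.9647e+01,  1.6080e+00, -2.8120e+01,  1.3000e-02,
        9.0000e-03, -0.0000e+00]), 'eef_pos': array([ 0.211, -0.64 ,  0.192]), 'tool_rot': array([ 0.573, -0.573,  0.415, -0.414]), 'contact_force': array([0.541, 0.976, 0.759]), 'torque': array([ 0.015, -0.015, -0.013]), 'gripper_width': np.float64(1.002)} 0.0187
scene [[357.41286101   0.         258.66312042]
 [  0.         357.41286101 188.69034722]
 [  0.           0.           1.        ]] [-0.05467867  0.          0.          0.          0.        ] [[-0.84538996 -0.53407604  0.00886559]
 [-0.38257822  0.59383422 -0.70780988]
 [ 0.3727596  -0.60176715 -0.70634735]] [0.45620335 0.27127236 0.85295146]
top [[390.77427141   0.         259.65189513]
 [  0.         390.77427141 187.80202291]
 [  0.           0.           1.        ]] [-0.08071871  0.          0.          0.          0.        ] [[-0.00166877 -0.99975734 -0.02196518]
 [-0.98288924  0.0056856  -0.18410981]
 [ 0.18419002  0.0212821  -0.98266022]] [0.03619078 0.52496084 1.10551974]
```

View pics/scene0.png

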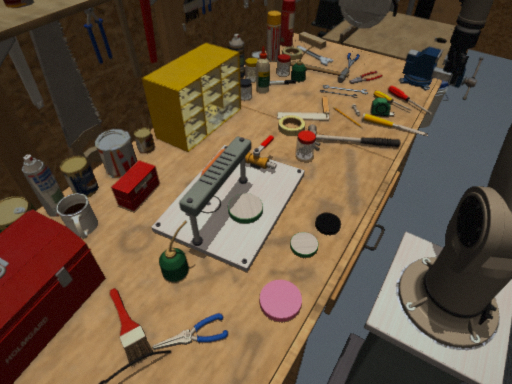

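View pics/top0.png

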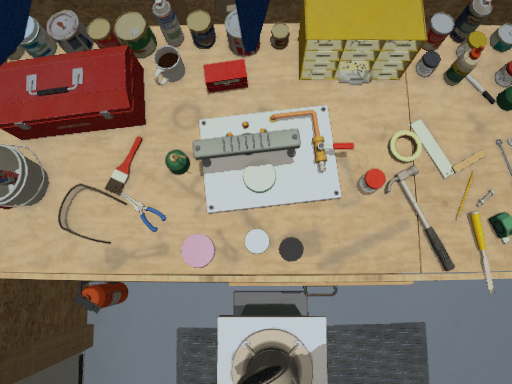

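The top view shows the plate with corners near (200,120), (326,107), (341,198) and (210,210). The mirror is at (259,178) and the lever's red grip at (343,146). The jar is at (372,180) and the can at (177,160). A smaller decoy disc lies off the plate at (257,241).

```bash
cat > h.py <<'E'
import cv2,numpy as np,pickle
from scipy.spatial.transform import Rotation as Ro
def ray(c,uv,z):
    p=cv2.undistortPoints(np.array(uv,float).reshape(-1,1,2),c["intrinsics"],c["dist_coeffs"]).reshape(-1,2)
    d=np.c_[p,np.ones(len(p))]@c["R"]; o=-c["R"].T@c["t"]
    return o+d*((z-o[2])/d[:,2])[:,None]
def cloud(c):
    h,w=c["range_z"].shape;v,u=np.mgrid[:h,:w]
    p=cv2.undistortPoints(np.c_[u.ravel(),v.ravel()].astype(float).reshape(-1,1,2),c["intrinsics"],c["dist_coeffs"]).reshape(-1,2)
    X=np.c_[p,np.ones(len(p))]*c["range_z"].reshape(-1,1)
    return ((X-c["t"])@c["R"]).reshape(h,w,3)
def quat(o): w,x,y,z=o["tool_rot"]; return Ro.from_quat([x,y,z,w])
def biggest(m):
    cs,_=cv2.findContours(m.astype(np.uint8),cv2.RETR_EXTERNAL,cv2.CHAIN_APPROX_NONE);return max(cs,key=cv2.contourArea)
E
python3 - <<'E'
from h import *
for n in("top","scene"):
    c=pickle.load(open(n+".pkl","rb"));P=cloud(c);hsv=cv2.cvtColor(c["color"],cv2.COLOR_RGB2HSV)
    H,S,V=[hsv[...,i].astype(int) for i in range(3)];z=P[...,2];x=P[...,0];y=P[...,1]
    roi=(x>.3)&(x<1)&(y>-.4)&(y<.35)
    print(n)
    m=roi&(abs(z-.02)<.006)&(S<45)
    k=biggest(cv2.morphologyEx(m.astype(np.uint8),cv2.MORPH_CLOSE,np.ones((9,9))))
    W=ray(c,k.reshape(-1,2),.02)[:,:2].astype(np.float32)
    r=cv2.minAreaRect(W*1000);print("plate",r,cv2.boxPoints(r).round().tolist())
    m=roi&(abs(z-.04)<.006)&(S<60)
    k=biggest(m);W=ray(c,k.reshape(-1,2),.04)[:,:2].astype(np.float32)
    print("mirror",cv2.fitEllipse(W*1000))
    for nm,m in(("red",roi&((H<6)|(H>174))&(S>150)&(z>.04)),("orange",roi&(H>7)&(H<16)&(S>150)&(z>.03)&(z<.06)),("green",roi&(H>60)&(H<95)&(S>90)&(z>.03))):
        nn,L,st,ce=cv2.connectedComponentsWithStats(m.astype(np.uint8))
        for i in range(1,nn):
            if st[i,4]>12:print(nm,ce[i].round(),st[i,4],np.median(P[L==i],0).round(3),P[L==i].min(0).round(3),P[L==i].max(0).round(3))
    zz=roi&(z>.15)&(z<.2)&(S<60); print("bar",np.median(P[zz],0),cv2.minAreaRect((P[zz][:,:2]*1000).astype(np.float32)))
E
```

```text
top
plate ((625.9877319335938, 8.48443603515625), (297.8548278808594, 409.1451110839844), 6.424482822418213) [[455.0, 195.0], [501.0, -211.0], [797.0, -178.0], [751.0, 228.0]]
mirror ((566.476318359375, 36.50284957885742), (96.45063781738281, 98.04975128173828), 103.78306579589844)
red [239.  49.] 14 [0.979 0.1   0.049] [0.976 0.093 0.042] [0.982 0.107 0.058]
red [225.  72.] 839 [0.885 0.14  0.075] [0.312 0.01  0.04 ] [0.928 0.207 1.184]
red [343. 145.] 119 [ 0.645 -0.211  0.08 ] [ 0.636 -0.241  0.073] [ 0.653 -0.181  0.088]
red [374. 178.] 312 [ 0.545 -0.297  0.085] [ 0.312 -0.326  0.072] [0.572 0.01  1.184]
orange [168.  60.] 153 [0.942 0.326 0.056] [0.918 0.297 0.052] [0.967 0.35  0.06 ]
orange [313. 122.] 29 [ 0.732 -0.13   0.046] [ 0.688 -0.137  0.042] [ 0.76  -0.111  0.051]
orange [276. 117.] 25 [ 0.748 -0.01   0.045] [ 0.746 -0.044  0.031] [ 0.753 -0.001  0.052]
green [177. 162.] 254 [0.599 0.279 0.062] [0.58  0.256 0.031] [0.639 0.316 0.074]
bar [0.63002995 0.02234851 0.17832915] ((754.06591796875, -85.03021240234375), (193.72232055664062, 662.7752075195312), 40.2420616149902
[... 641 characters left out ...]
 [0.98  0.099 0.05 ] [0.975 0.087 0.04 ] [0.985 0.106 0.056]
red [133. 180.] 893 [0.879 0.156 0.075] [0.847 0.074 0.04 ] [0.928 0.209 0.08 ]
orange [212. 161.] 62 [ 0.754 -0.062  0.049] [ 0.746 -0.127  0.042] [ 0.764 -0.005  0.053]
orange [ 78. 206.] 30 [0.947 0.303 0.057] [0.935 0.289 0.053] [0.958 0.315 0.059]
orange [ 70. 210.] 19 [0.953 0.324 0.056] [0.941 0.317 0.054] [0.964 0.337 0.057]
green [240. 219.] 23 [0.55  0.082 0.033] [0.527 0.066 0.031] [0.58  0.085 0.04 ]
green [173. 264.] 470 [0.593 0.301 0.059] [0.575 0.261 0.03 ] [0.632 0.321 0.075]
bar [0.61212817 0.10150337 0.17870944] ((706.8782958984375, -78.85379028320312), (152.86968994140625, 682.7044677734375), 29.238815307617188)
```

```bash
cat >> h.py <<'E'
yaw=np.deg2rad(6.44);XD=np.array([np.cos(yaw),np.sin(yaw),0]);YD=np.array([-np.sin(yaw),np.cos(yaw),0])
ORG=np.array([.618,.0688,0]);NEST=ORG+.05*XD
def W(x,y,z): return ORG+x*XD+y*YD+np.array([0,0,z])
def P_(p): d=np.array(p)-ORG; return np.array([d@XD,d@YD,d[2]])
def tool(lean,head,sgn=1):  # head deg in plate frame
    h=np.deg2rad(head);f=np.cos(h)*XD+np.sin(h)*YD;l=np.deg2rad(lean)
    y=np.sin(l)*f-np.cos(l)*np.array([0,0,1]);x=sgn*np.array([-f[1],f[0],0]);return Ro.from_matrix(np.c_[x,y,np.cross(x,y)])
def plan(targets,o,R1=None):
    R=quat(o);print("axes\n",R.as_matrix().round(3),"plate pos",P_(o["eef_pos"]).round(4))
    if R1 is not None:
        rv=np.rad2deg((R.inv()*R1).as_rotvec());print("rot",rv.round(2),np.linalg.norm(rv).round(1));R=R1
    p=o["eef_pos"]
    for t in targets: print("to",np.round(t,3),"world d",np.round(t-p,4),"tool d mm",(R.inv().apply(t-p)*1000).round(1),"dist",np.linalg.norm(t-p).round(3));p=t
E
python3 - <<'E'
from h import *;from station import *
o=get_obs();print(NEST,P_([.5655,.035,.04]))
T=[np.array([.45,-.3,.3]),W(-.136,-.0277,.3),W(-.136,-.0277,.10),W(-.136,-.0277,.027)]
print("now-orientation");plan(T[:2],o)
for s in(1,-1):plan(T[1:],o,tool(42,0,s))
E
```

```text
[0.66768449 0.07440813 0.        ] [-0.05595982 -0.02769818  0.04      ]
now-orientation
axes
 [[ 0.313 -0.001  0.95 ]
 [-0.95   0.002  0.313]
 [-0.002 -1.    -0.   ]] plate pos [-0.4836 -0.6591  0.1925]
to [ 0.45 -0.3   0.3 ] world d [0.2387 0.3404 0.1075] tool d mm [-248.7 -107.1  333.3] dist 0.429
to [0.486 0.026 0.3  ] world d [0.036 0.326 0.   ] tool d mm [-298.3    0.5  136.3] dist 0.328
axes
 [[ 0.313 -0.001  0.95 ]
 [-0.95   0.002  0.313]
 [-0.002 -1.    -0.   ]] plate pos [-0.4836 -0.6591  0.1925]
rot [  -6.4  -157.65  -60.54] 169.0
to [0.486 0.026 0.3  ] world d [0.2746 0.6665 0.1075] tool d mm [ 631.4  152.7 -330.3] dist 0.729
to [0.486 0.026 0.1  ] world d [ 0.   0.  -0.2] tool d mm [  0.  148.6 133.8] dist 0.2
to [0.486 0.026 0.027] world d [ 0.     0.    -0.073] tool d mm [ 0.  54.2 48.8] dist 0.073
axes
 [[ 0.313 -0.001  0.95 ]
 [-0.95   0.002  0.313]
 [-0.002 -1.    -0.   ]] plate pos [-0.4836 -0.6591  0.1925]
rot [41.87 11.26 -4.42] 43.6
to [0.486 0.026 0.3  ] world d [0.2746 0.6665 0.1075] tool d mm [-631.4  152.7  330.3] dist 0.729
to [0.486 0.026 0.1  ] world d [ 0.   0.  -0.2] tool d mm [  -0.   148.6 -133.8] dist 0.2
to [0.486 0.026 0.027] world d [ 0.     0.    -0.073] tool d mm [ -0.   54.2 -48.8] dist 0.073
```

Emit:
play_rows --increments '[[[-0.0155,-0.0067,0.0208],[0,0,0]],[[-0.0155,-0.0067,0.0208],[0,0,0]],[[-0.0155,-0.0067,0.0208],[0,0,0]],[[-0.0155,-0.0067,0.0208],[0,0,0]],[[-0.0155,-0.0067,0.0208],[0,0,0]],[[-0.0155,-0.0067,0.0208],[0,0,0]],[[-0.0155,-0.0067,0.0208],[0,0,0]],[[-0.0155,-0.0067,0.0208],[0,0,0]],[[-0.0155,-0.0067,0.0208],[0,0,0]],[[-0.0155,-0.0067,0.0208],[0,0,0]],[[-0.0155,-0.0067,0.0208],[0,0,0]],[[-0.0155,-0.0067,0.0208],[0,0,0]],[[-0.0155,-0.0067,0.0208],[0,0,0]],[[-0.0155,-0.0067,0.0208],[0,0,0]],[[-0.0155,-0.0067,0.0208],[0,0,0]],[[-0.0155,-0.0067,0.0208],[0,0,0]]]' --gripper 0.045

```text
t: 1.43
eef_pos: [0.4501, -0.2999, 0.3006]
tool_rot: [-0.573, 0.573, -0.415, 0.414]
contact_force: [0.3, -0.3, 0.6]
gripper_width: 0.527
```

Emit:
play_rows --increments '[[[-0.0213,0,0.0097],[0,0,0]],[[-0.0213,0,0.0097],[0,0,0]],[[-0.0213,0,0.0097],[0,0,0]],[[-0.0213,0,0.0097],[0,0,0]],[[-0.0213,0,0.0097],[0,0,0]],[[-0.0213,0,0.0097],[0,0,0]],[[-0.0213,0,0.0097],[0,0,0]],[[-0.0213,0,0.0097],[0,0,0]],[[-0.0213,0,0.0097],[0,0,0]],[[-0.0213,0,0.0097],[0,0,0]],[[-0.0213,0,0.0097],[0,0,0]],[[-0.0213,0,0.0097],[0,0,0]],[[-0.0213,0,0.0097],[0,0,0]],[[-0.0213,0,0.0097],[0,0,0]]]'

```text
t: 2.6
eef_pos: [0.485, 0.0256, 0.3003]
tool_rot: [-0.573, 0.573, -0.414, 0.414]
contact_force: [0.3, 0.7, -0.6]
gripper_width: 0.527
```

Emit:
play_rows --increments '[[[0,0,0],[4.19,1.13,-0.44]],[[0,0,0],[4.19,1.13,-0.44]],[[0,0,0],[4.19,1.13,-0.44]],[[0,0,0],[4.19,1.13,-0.44]],[[0,0,0],[4.19,1.13,-0.44]],[[0,0,0],[4.19,1.13,-0.44]],[[0,0,0],[4.19,1.13,-0.44]],[[0,0,0],[4.19,1.13,-0.44]],[[0,0,0],[4.19,1.13,-0.44]],[[0,0,0],[4.19,1.13,-0.44]],[[0,0,0],[0,0,0]],[[0,0,0],[0,0,0]]]'

```text
t: 3.6
eef_pos: [0.4843, 0.0246, 0.2998]
tool_rot: [0.681, -0.304, 0.271, -0.609]
contact_force: [0.1, -0.1, 0.5]
gripper_width: 0.528
```

```bash
python3 - <<'E'
from h import *;from station import *
o=get_obs();print(o["t"],o["q"].round(2),o["contact_force"].round(1),o["gripper_width"])
plan([W(-.136,-.0277,.06),W(-.136,-.0277,.027)],o,tool(42,0,-1))
E
```

```text
3.6 [ 0.25 -0.32 -0.38  2.39 -0.28  0.33 -1.37] [ 0.1 -0.1  0.5] 0.5282007318022491
axes
 [[ 0.112  0.664  0.739]
 [-0.994  0.074  0.085]
 [ 0.001 -0.744  0.668]] plate pos [-0.1379 -0.029   0.2998]
rot [0.1  0.07 0.05] 0.1
to [0.486 0.026 0.06 ] world d [ 0.0017  0.0015 -0.2398] tool d mm [  -1.3  179.4 -159. ] dist 0.24
to [0.486 0.026 0.027] world d [ 0.     0.    -0.033] tool d mm [ -0.   24.5 -22.1] dist 0.033
```

Emit:
play_rows --increments '[[[0,0.0128,-0.01135],[0,0,0]],[[0,0.0128,-0.01135],[0,0,0]],[[0,0.0128,-0.01135],[0,0,0]],[[0,0.0128,-0.01135],[0,0,0]],[[0,0.0128,-0.01135],[0,0,0]],[[0,0.0128,-0.01135],[0,0,0]],[[0,0.0128,-0.01135],[0,0,0]],[[0,0.0128,-0.01135],[0,0,0]],[[0,0.0128,-0.01135],[0,0,0]],[[0,0.0128,-0.01135],[0,0,0]],[[0,0.0128,-0.01135],[0,0,0]],[[0,0.0128,-0.01135],[0,0,0]],[[0,0.0128,-0.01135],[0,0,0]],[[0,0.0128,-0.01135],[0,0,0]],[[0,0,0],[0,0,0]]]'

```text
t: 4.85
eef_pos: [0.5011, 0.0195, 0.1958]
tool_rot: [0.678, -0.32, 0.286, -0.596]
contact_force: [-0.4, -0.1, 0.8]
gripper_width: 0.529
```

```bash
python3 - <<'E'
from h import *;from station import *
o=get_obs();print(o["t"],o["q"].round(2),o["contact_force"].round(1))
plan([W(-.136,-.0277,.027)],o)
c=read_camera("wrist");pickle.dump((o,c),open("w.pkl","wb"));print(c["hand_eye"].round(3))
s=read_camera("scene")["color"][140:300,130:330]
im=np.hstack([cv2.resize(c["color"],(400,300)),cv2.resize(s,(375,300))]);cv2.imwrite("pics/w1.png",im[:,:,::-1])
E
```

```text
4.85 [ 1.41 -0.14 -1.41  2.43 -1.37  0.19 -0.2 ] [-0.4 -0.1  0.8]
axes
 [[ 0.124  0.626  0.77 ]
 [-0.992  0.084  0.092]
 [-0.007 -0.776  0.631]] plate pos [-0.1217 -0.0358  0.1958]
to [0.486 0.026 0.027] world d [-0.0151  0.0065 -0.1688] tool d mm [  -7.2  122.  -117.6] dist 0.17
[[ 1.     0.    -0.     0.   ]
 [ 0.    -0.281  0.96  -0.181]
 [-0.    -0.96  -0.281  0.072]
 [ 0.     0.     0.     1.   ]]
```

View pics/w1.png

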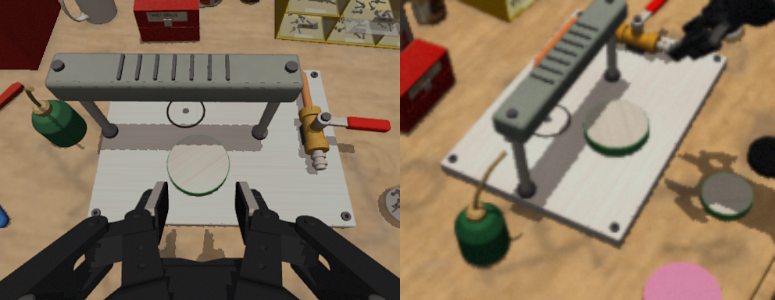

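The tool never reached pre-push height: the arm ran into joint limits, because a leaned tool this close to the robot is out of reach. The wrist view shows the mirror free ahead at (198,165), with nothing touched. I'll go back to upright, start the push with less lean, and lean more as I move forward.

Emit:
play_rows --increments '[[[0,-0.0116,0.0095],[-4,0,0]],[[0,-0.012,0.009],[-4,0,0]],[[0,-0.0125,0.0083],[-4,0,0]],[[0,-0.013,0.0075],[-4,0,0]],[[0,-0.0135,0.0066],[-4,0,0]],[[0,-0.014,0.0055],[-4,0,0]],[[0,-0.0145,0.0043],[-4,0,0]],[[0,0,0],[-4,0,0]],[[0,0,0],[-4,0,0]],[[0,0,0],[-3,0,0]],[[0,0,0],[0,0,0]]]'

```text
t: 5.87
eef_pos: [0.4456, 0.0222, 0.3181]
tool_rot: [0.565, -0.498, 0.44, -0.489]
contact_force: [1.4, 0.8, 0.1]
gripper_width: 0.526
```

```bash
python3 - <<'E'
from h import *;from station import *
o=get_obs();print(o["t"],o["q"].round(2),o["contact_force"].round(1))
plan([W(-.136,-.0277,.12)],o,tool(0,0,-1))
E
```

```text
5.8667 [ 1.61 -0.34 -1.41  1.92 -0.41  1.19 -1.11] [1.4 0.8 0.1]
axes
 [[ 0.134  0.115  0.984]
 [-0.991  0.025  0.132]
 [-0.009 -0.993  0.117]] plate pos [-0.1765 -0.0269  0.3181]
rot [-6.7   1.23 -0.6 ] 6.8
to [0.486 0.026 0.12 ] world d [ 0.0403  0.0038 -0.1981] tool d mm [  0.8 198.1  40.5] dist 0.202
```

```bash
cat > fk.py <<'E'
from h import *
from scipy.optimize import least_squares
import itertools
D=[([1.144,.4775,.022,1.5555,-.011,1.109,-.083],[.2115,-.6405,.1925],[.573,-.573,.415,-.414]),
([.25,-.32,-.38,2.39,-.28,.33,-1.37],[.4843,.0246,.2998],[.681,-.304,.271,-.609]),
([1.41,-.14,-1.41,2.43,-1.37,.19,-.2],[.5011,.0195,.1958],[.678,-.32,.286,-.596]),
([1.61,-.34,-1.41,1.92,-.41,1.19,-1.11],[.4456,.0222,.3181],[.565,-.498,.44,-.489])]
def rot(q): w,x,y,z=q; return Ro.from_quat([x,y,z,w])
def fk(p,q,s):
    h,f1,L1,L2,L3,f7,a3,a4,a6,a1=p
    R=Ro.from_euler('z',s[0]*q[0]+f1);t=np.array([0,0,h])+R.apply([a1,0,0])
    R=R*Ro.from_euler('y',q[1])*Ro.from_euler('z',s[1]*q[2]);t=t+R.apply([a3,0,L1])
    R=R*Ro.from_euler('y',q[3]);t=t+R.apply([a4,0,L2])
    R=R*Ro.from_euler('z',s[2]*q[4])*Ro.from_euler('y',q[5]);t=t+R.apply([a6,0,L3])
    R=R*Ro.from_euler('z',s[3]*q[6]+f7); R=R*Ro.from_euler('x',-90,degrees=True)  # tool y along flange z
    return t,R
def res(p,s): 
    r=[]
    for q,x,k in D:
        t,R=fk(p,q,s);r+=list(t-x)+list(.3*(R.inv()*rot(k)).as_rotvec())
    return np.array(r)
def fit():
    best=None
    for s in itertools.product((1,-1),repeat=4):
        for f1 in(0,3.14):
            for f7 in(0,1.57,3.14,-1.57):
                r=least_squares(res,[.35,f1,.4,.4,.3,f7,0,0,0,0],args=(s,),max_nfev=150)
                if best is None or r.cost<best[0].cost:best=(r,s)
    return best
if __name__=="__main__":
    r,s=fit();print(s,r.cost,r.x.round(4));print(r.fun.round(3).reshape(4,6));pickle.dump((r.x,s),open("fk.pkl","wb"))
E
time timeout 400 python3 fk.py
```

```text
(-1, -1, 1, 1) 1.074504073146054 [ 0.6043  3.2741 -0.2413 -0.2408  0.0195 -2.2939 -0.1155  0.2791 -0.0206
 -0.1147]
[[ 0.126  0.088  0.089  0.25  -0.009  0.906]
 [-0.032  0.089 -0.082 -0.471  0.116  0.168]
 [-0.014 -0.049  0.142 -0.459  0.094  0.251]
 [-0.034 -0.011 -0.149 -0.584 -0.201  0.495]]
real	2m12.509s
user	2m12.039s
sys	0m0.175s
```

```bash
sed -i "s/'x',-90/'x',90/; s/a3,a4,a6,a1=p/a3,a4,a6,a1,b1,b3,b4,b6=p/; s/\[a1,0,0\]/[a1,b1,0]/; s/\[a3,0,L1\]/[a3,b3,L1]/; s/\[a4,0,L2\]/[a4,b4,L2]/; s/\[a6,0,L3\]/[a6,b6,L3]/; s/f7,0,0,0,0\]/f7]+[0]*8/; s/return np.array(r)/return np.r_[r,.01*np.array(p[6:])]/; s/for f1 in(0,3.14)/for f1 in(0,)/; s/r.fun.round(3).reshape(4,6)/r.fun[:24].round(3).reshape(4,6)/; s/max_nfev=150/max_nfev=60/" fk.py; time timeout 400 python3 fk.py
```

```text
(-1, -1, -1, -1) 1.2606228166933607e-05 [ 2.8670e-01  6.3000e-03  5.2960e-01  4.7110e-01  3.5680e-01  3.1499e+00
  4.6000e-03 -4.6000e-03 -6.0000e-04 -9.0000e-04 -3.5300e-02 -1.5600e-02
 -1.5600e-02 -1.0000e-03]
[[-0.001 -0.     0.    -0.    -0.     0.   ]
 [ 0.     0.001 -0.     0.001  0.003 -0.002]
 [-0.    -0.     0.    -0.001 -0.001  0.001]
 [-0.    -0.    -0.    -0.001 -0.001  0.001]]
real	0m15.421s
user	0m15.789s
sys	0m0.128s
```

```bash
cat > ik.py <<'E'
from fk import *
PX,S=pickle.load(open("fk.pkl","rb"))
LO=np.array([-2.96,-.34,-1.41,.24,-1.37,.17,-2.96])+.03;HI=np.array([2.96,2.1,1.46,2.44,4.51,1.92,2.96])-.03
def ik(p,R,q0,w=0.003):
    def f(q):
        t,r=fk(PX,q,S);return np.r_[(t-p)*3,(R.inv()*r).as_rotvec(),w*(q-q0)]
    s=least_squares(f,np.clip(q0,LO+.01,HI-.01),bounds=(LO,HI),max_nfev=60);return s.x,np.linalg.norm(s.fun[:3])/3,np.linalg.norm(s.fun[3:6])
E
python3 - <<'E'
from ik import *
q0=np.array([0.1,0,0,2,0,1,-1.2]);qs=[q0,np.array([-.5,0,.6,2,.3,1,-1.2]),np.array([1,0,-1,2,-.5,1,-1])]
for x,y in((-.136,-.028),(-.115,-.028),(-.10,-.028),(-.06,-.015),(-.02,-.003),(0,0),(.01,0)):
    for lean in(0,10,20,30,36,42):
        b=min((ik(W(x,y,.027),tool(lean,0,-1),q) for q in qs),key=lambda r:r[1]+r[2])
        print(x,lean,"OK" if b[1]+b[2]<.01 else "--",b[0].round(2),round(b[1],3),round(b[2],3))
E
```

```text
-0.136 0 OK [-0.46  0.42  0.33  2.16 -0.24  0.59 -1.41] 0.0 0.0
-0.136 10 OK [-0.44  0.35  0.28  2.3  -0.24  0.34 -1.42] 0.0 0.0
-0.136 20 OK [ 0.19  0.34 -0.44  2.39  1.09  0.2  -2.71] 0.0 0.0
-0.136 30 -- [ 1.03  0.77 -1.38  2.4   1.63  0.69 -2.93] 0.016 0.089
-0.136 36 -- [ 1.08  0.8  -1.38  2.41  1.73  0.65 -2.93] 0.028 0.15
-0.136 42 -- [ 1.14  0.88 -1.38  2.41  1.86  0.64 -2.93] 0.043 0.207
-0.115 0 OK [-0.45  0.45  0.33  2.11 -0.25  0.62 -1.41] 0.0 0.0
-0.115 10 OK [-0.43  0.38  0.27  2.25 -0.24  0.36 -1.41] 0.0 0.0
-0.115 20 OK [-0.73  0.39  0.61  2.41 -1.29  0.2  -0.4 ] 0.0 0.0
-0.115 30 -- [ 0.39  0.35 -0.62  2.37  1.39  0.2  -2.93] 0.019 0.097
-0.115 36 -- [ 1.07  0.84 -1.38  2.39  1.76  0.68 -2.93] 0.025 0.14
-0.115 42 -- [ 1.15  0.95 -1.38  2.41  1.94  0.67 -2.93] 0.036 0.196
-0.1 0 OK [-0.44  0.47  0.32  2.08 -0.25  0.63 -1.41] 0.0 0.0
-0.1 10 OK [-0.42  0.39  0.27  2.22 -0.25  0.38 -1.41] 0.0 0.0
-0.1 20 OK [-0.69  0.4   0.58  2.37 -1.2   0.2  -0.49] 0.0 0.0
-0.1 30 -- [ 0.36  0.37 -0.59  2.35  1.39  0.2  -2.93] 0.018 0.092
-0.1 36 -- [ 1.04  0.87 -1.38  2.36  1.77  0.
[... 936 characters left out ...]
0 10 OK [-0.44  0.52  0.27  1.99 -0.25  0.49 -1.46] 0.0 0.0
0 20 OK [-0.4   0.47  0.19  2.13 -0.2   0.21 -1.51] 0.0 0.0
0 30 -- [ 0.06  0.46 -0.34  2.18  1.32  0.2  -2.93] 0.009 0.056
0 36 -- [ 0.14  0.46 -0.42  2.17  1.36  0.2  -2.93] 0.023 0.139
0 42 -- [ 0.9   1.07 -1.38  2.21  1.94  0.87 -2.93] 0.025 0.149
0.01 0 OK [-0.44  0.61  0.31  1.81 -0.25  0.76 -1.45] 0.0 0.0
0.01 10 OK [-0.43  0.54  0.27  1.96 -0.25  0.5  -1.46] 0.0 0.0
0.01 20 OK [-0.4   0.48  0.19  2.11 -0.2   0.22 -1.5 ] 0.0 0.0
0.01 30 -- [ 0.05  0.47 -0.34  2.16  1.32  0.2  -2.93] 0.008 0.051
0.01 36 -- [ 0.13  0.47 -0.41  2.16  1.36  0.2  -2.93] 0.022 0.134
0.01 42 -- [ 0.89  1.09 -1.38  2.2   1.95  0.88 -2.93] 0.024 0.141
```

```bash
python3 - <<'E'
from ik import *
for sg in(1,-1):
  for x,y in((-.136,-.028),(-.06,-.015),(0,0),(.01,0)):
    for lean in(0,20,30,42,48):
        b=min((ik(W(x,y,.027),tool(lean,0,sg),np.array([a,.6,0,2.1,3.1,.5,c])) for a in(0,) for c in(-1.4,1.7)),key=lambda r:r[1]+r[2])
        print(sg,x,lean,"OK" if b[1]+b[2]<.01 else "--",b[0].round(2),round(b[1],3),round(b[2],3))
E
```

```text
1 -0.136 0 OK [ 0.55  0.58 -0.9   2.08  0.66  0.79  0.92] 0.0 0.0
1 -0.136 20 OK [ 0.23  0.34 -0.49  2.39  1.12  0.22  0.41] 0.0 0.0
1 -0.136 30 -- [ 0.95  0.81 -1.38  2.41  1.72  0.79  0.05] 0.015 0.046
1 -0.136 42 -- [ 0.97  0.89 -1.38  2.41  1.93  0.83 -0.03] 0.051 0.146
1 -0.136 48 -- [ 1.    0.96 -1.38  2.41  2.05  0.85 -0.05] 0.069 0.189
1 -0.06 0 OK [ 0.49  0.69 -0.9   1.91  0.7   0.89  0.91] 0.0 0.0
1 -0.06 20 OK [ 0.32  0.47 -0.63  2.21  1.06  0.35  0.5 ] 0.0 0.0
1 -0.06 30 OK [ 0.38  0.48 -0.7   2.34  1.93  0.36 -0.35] 0.0 0.0
1 -0.06 42 -- [ 0.88  1.04 -1.38  2.41  2.14  1.03 -0.15] 0.012 0.029
1 -0.06 48 -- [ 0.89  1.13 -1.38  2.41  2.26  1.09 -0.16] 0.029 0.067
1 0 0 OK [ 0.43  0.78 -0.91  1.76  0.73  0.98  0.91] 0.0 0.0
1 0 20 OK [ 0.34  0.57 -0.7   2.07  1.05  0.46  0.54] 0.0 0.0
1 0 30 OK [ 0.23  0.52 -0.57  2.22  1.77  0.32 -0.21] 0.0 0.0
1 0 42 OK [-0.23  0.5  -0.06  2.39  2.86  0.49 -1.42] 0.0 0.0
1 0 48 OK [ 0.25  0.63 -0.61  2.41  2.64  0.77 -1.02] 0.0 0.0
1 0.01 0 OK [ 0.42  0.8  -0.91  1.73  0.74  1.    0.91] 0.0 0.0
1 0.01 20 OK [ 0.34  0.59 -0.72  2.05  1.05 
[... 877 characters left out ...]
 -1.34  2.41  2.27  1.05  2.93] 0.03 0.067
-1 0 0 -- [-0.64  0.59  0.48  2.26  4.48  0.2   0.03] 0.064 0.383
-1 0 20 -- [-0.69  0.54  0.54  2.25  4.48  0.2   0.03] 0.017 0.105
-1 0 30 OK [-0.73  0.53  0.58  2.29  4.13  0.23  0.37] 0.0 0.0
-1 0 42 OK [-0.24  0.5  -0.04  2.39  2.87  0.49  1.71] 0.0 0.0
-1 0 48 OK [ 0.25  0.63 -0.61  2.41  2.64  0.77  2.12] 0.0 0.0
-1 0.01 0 -- [-0.63  0.6   0.47  2.24  4.48  0.2   0.03] 0.065 0.39
-1 0.01 20 -- [-0.68  0.55  0.53  2.24  4.48  0.2   0.03] 0.018 0.111
-1 0.01 30 OK [-0.7   0.53  0.55  2.26  4.16  0.21  0.34] 0.0 0.0
-1 0.01 42 OK [-0.24  0.51 -0.04  2.37  2.87  0.48  1.71] 0.0 0.0
-1 0.01 48 OK [-0.05  0.57 -0.26  2.41  2.8   0.7   1.84] 0.0 0.0
```

```bash
cat > sim.py <<'E'
from ik import *
from scipy.spatial.transform import Slerp
def step(q,p,R,w=.003):
    return ik(p,R,q,w)
def run(q,wps,tag=""):  # wps list of (p,R,n)
    t,R=fk(PX,q,S)
    for k,(p,R1,n) in enumerate(wps):
        sl=Slerp([0,1],Ro.concatenate([R,R1]));mx=0;bad=0
        for i in range(1,n+1):
            a=i/n;qn,e1,e2=step(q,t+a*(p-t),sl(a));mx=max(mx,abs(qn-q).max()*12);bad=max(bad,e1+e2);q=qn
        t,R=p,R1;print(tag,k,q.round(2),"err",round(bad,3),"maxvel",round(mx,2))
    return q
E
cat > s1.py <<'E'
from sim import *
q=np.array(D[3][0])
T=lambda l:tool(l,0,1)
up=tool(0,0,-1)
half=Ro.from_matrix(up.as_matrix())*Ro.from_rotvec([0,np.pi/2*1.0,0])
for name,h in(("a",half),("b",up*Ro.from_rotvec([0,-np.pi/2,0]))):
    q2=run(q,[(W(-.10,-.028,.3),up,10),(W(-.1,-.028,.3),h,20),(W(-.1,-.028,.3),T(0),20),(W(-.13,-.028,.1),T(10),15),(W(-.13,-.028,.06),T(20),8),(W(-.13,-.028,.027),T(20),5),
     (W(-.105,-.028,.027),T(20),10),(W(-.05,-.013,.027),T(20),20),(W(-.04,-.011,.027),T(26),10),(W(-.02,-.006,.027),T(34),12),(W(-.01,0,.027),T(40),12),(W(.0,0,.027),T(42),10)],name)
E
python3 s1.py
```

```text
a 0 [ 0.81  0.35 -1.22  1.72  0.34  1.31 -1.93] err 0.0 maxvel 4.9
a 1 [-1.23  0.23  1.25  1.84 -0.23  1.23 -2.93] err 0.0 maxvel 6.74
a 2 [-0.81  0.62  1.43  2.23 -1.26  1.2  -2.93] err 0.757 maxvel 1.3
a 3 [-0.94  0.69  1.43  2.41 -1.34  1.01 -2.93] err 0.727 maxvel 0.74
a 4 [ 0.47  0.33 -0.36  2.41 -1.34  0.2  -2.93] err 0.387 maxvel 17.93
a 5 [ 0.41  0.39 -0.3   2.38 -1.34  0.2  -2.93] err 0.344 maxvel 0.17
a 6 [ 0.38  0.42 -0.28  2.34 -1.34  0.2  -2.93] err 0.348 maxvel 0.05
a 7 [ 0.33  0.48 -0.28  2.25 -1.34  0.2  -2.93] err 0.392 maxvel 0.06
a 8 [ 0.38  0.48 -0.33  2.23 -1.34  0.2  -2.93] err 0.389 maxvel 0.07
a 9 [ 0.44  0.5  -0.4   2.19 -1.34  0.2  -2.93] err 0.385 maxvel 0.07
a 10 [ 0.48  0.51 -0.45  2.17 -1.34  0.2  -2.93] err 0.418 maxvel 0.05
a 11 [ 0.48  0.52 -0.46  2.15 -1.34  0.2  -2.93] err 0.429 maxvel 0.02
b 0 [ 0.81  0.35 -1.22  1.72  0.34  1.31 -1.93] err 0.0 maxvel 4.9
b 1 [ 0.89  0.44 -1.38  1.72  0.44  1.36 -0.46] err 0.0 maxvel 0.94
b 2 [ 0.89  0.44 -1.38  1.72  0.44  1.36  1.11] err 0.0 maxvel 0.94
b 3 [ 0.84  0.49 -1.22  2.15  0.74  0.77  0.85] err 0.0 maxvel 0.48
b 4 [ 0.72  0.42 -1.05  2.33  1.1   0.45  0.49] err 0.0 maxvel 0.89
b 5 [ 0.63  0.48 -0.95  2.35  1.3   0.43  0.29] err 0.0 maxvel 0.53
b 6 [ 0.62  0.52 -0.95  2.29  1.28  0.46  0.34] err 0.0 maxvel 0.06
b 7 [ 0.56  0.59 -0.94  2.17  1.23  0.53  0.4 ] err 0.0 maxvel 0.07
b 8 [ 0.53  0.58 -0.9   2.24  1.55  0.47  0.09] err 0.0 maxvel 0.44
b 9 [ 0.58  0.66 -0.98  2.29  1.97  0.58 -0.28] err 0.0 maxvel 0.48
b 10 [ 0.61  0.75 -1.03  2.33  2.2   0.73 -0.44] err 0.0 maxvel 0.26
b 11 [ 0.61  0.78 -1.04  2.33  2.26  0.77 -0.47] err 0.0 maxvel 0.08
```

Emit:
play_rows --increments '[[[0,0.0018,0.0076],[-0.67,0.12,-0.06]],[[0,0.0018,0.0076],[-0.67,0.12,-0.06]],[[0,0.0018,0.0076],[-0.67,0.12,-0.06]],[[0,0.0018,0.0076],[-0.67,0.12,-0.06]],[[0,0.0018,0.0076],[-0.67,0.12,-0.06]],[[0,0.0018,0.0076],[-0.67,0.12,-0.06]],[[0,0.0018,0.0076],[-0.67,0.12,-0.06]],[[0,0.0018,0.0076],[-0.67,0.12,-0.06]],[[0,0.0018,0.0076],[-0.67,0.12,-0.06]],[[0,0.0018,0.0076],[-0.67,0.12,-0.06]],[[0,0,0],[0,0,0]]]'

```text
t: 6.78
eef_pos: [0.4383, 0.0264, 0.3392]
tool_rot: [0.545, -0.508, 0.453, -0.49]
contact_force: [0.8, 0.5, 0.3]
gripper_width: 0.526
```

Emit:
play_rows --increments '[[[0,0,0],[0,-6.92,0]],[[0,0,0],[0,-6.92,0]],[[0,0,0],[0,-6.92,0]],[[0,0,0],[0,-6.92,0]],[[0,0,0],[0,-6.92,0]],[[0,0,0],[0,-6.92,0]],[[0,0,0],[0,-6.92,0]],[[0,0,0],[0,-6.92,0]],[[0,0,0],[0,-6.92,0]],[[0,0,0],[0,-6.92,0]],[[0,0,0],[0,-6.92,0]],[[0,0,0],[0,-6.92,0]],[[0,0,0],[0,-6.92,0]]]'

```text
t: 7.87
eef_pos: [0.438, 0.0262, 0.3388]
tool_rot: [0.706, -0.705, -0.066, 0.014]
contact_force: [-0.7, -1.2, 0.3]
gripper_width: 0.528
```

Emit:
play_rows --increments '[[[0,0,0],[0,-6.92,0]],[[0,0,0],[0,-6.92,0]],[[0,0,0],[0,-6.92,0]],[[0,0,0],[0,-6.92,0]],[[0,0,0],[0,-6.92,0]],[[0,0,0],[0,-6.92,0]],[[0,0,0],[0,-6.92,0]],[[0,0,0],[0,-6.92,0]],[[0,0,0],[0,-6.92,0]],[[0,0,0],[0,-6.92,0]],[[0,0,0],[0,-6.92,0]],[[0,0,0],[0,-6.92,0]],[[0,0,0],[0,-6.92,0]],[[0,0,0],[0,0,0]]]'

```text
t: 9.03
eef_pos: [0.438, 0.0263, 0.3388]
tool_rot: [-0.453, 0.489, 0.545, -0.508]
contact_force: [0.1, -0.4, -0.4]
gripper_width: 0.528
```

```bash
cat > st.py <<'E'
from sim import *;from station import *
o=get_obs();print("t",o["t"],"q",o["q"].round(2),"F",o["contact_force"].round(1),o["gripper_width"].round(2))
t,R=fk(PX,o["q"],S);print("fk err",(t-o["eef_pos"]).round(4),np.rad2deg((R.inv()*quat(o)).magnitude()).round(2))
E
cat > s2.py <<'E'
from st import *
T=lambda l:tool(l,0,1)
plan([W(-.13,-.028,.12)],o,T(0));plan([W(-.13,-.028,.06)],o,T(20))
run(o["q"],[(W(-.13,-.028,.12),T(0),15),(W(-.13,-.028,.06),T(0),15),(W(-.13,-.028,.06),T(20),8),(W(-.13,-.028,.027),T(20),5),
     (W(-.105,-.028,.027),T(20),10),(W(-.05,-.013,.027),T(20),20),(W(-.04,-.011,.027),T(26),10),(W(-.02,-.006,.027),T(34),12),(W(-.01,0,.027),T(40),12),(W(.0,0,.027),T(42),10)])
E
python3 s2.py
```

```text
Traceback (most recent call last):
  File "s2.py", line 1, in <module>
    from st import *
  File "st.py", line 2, in <module>
    o=get_obs();print("t",o["t"],"q",o["q"].round(2),"F",o["contact_force"].round(1),o["gripper_width"].round(2))
                                                                                     ^^^^^^^^^^^^^^^^^^^^^^^^
AttributeError: 'float' object has no attribute 'round'
```

```bash
sed -i 's/o\["gripper_width"\].round(2)/o["gripper_width"]/' st.py; python3 s2.py
```

```text
t 9.0333 q [ 1.59 -0.33 -1.41  1.87 -0.36  1.27  1.96] F [ 0.1 -0.4 -0.4] 0.5278431538584513
fk err [-0.0006 -0.0001  0.0009] 0.12
axes
 [[-0.112  0.074 -0.991]
 [ 0.994  0.005 -0.112]
 [-0.004 -0.997 -0.074]] plate pos [-0.1836 -0.0221  0.3388]
rot [ 4.22 -0.02 -0.21] 4.2
to [0.492 0.026 0.12 ] world d [ 5.390e-02  1.000e-04 -2.188e-01] tool d mm [ -5.9 218.8 -53.6] dist 0.225
axes
 [[-0.112  0.074 -0.991]
 [ 0.994  0.005 -0.112]
 [-0.004 -0.997 -0.074]] plate pos [-0.1836 -0.0221  0.3388]
rot [-15.78   0.02  -0.21] 15.8
to [0.492 0.026 0.06 ] world d [ 5.390e-02  1.000e-04 -2.788e-01] tool d mm [ -5.9 280.3  45. ] dist 0.284
 0 [ 0.7   0.48 -1.08  2.    0.52  0.97  1.04] err 0.03 maxvel 5.14
 1 [ 0.62  0.57 -1.    2.05  0.63  0.87  0.95] err 0.0 maxvel 0.09
 2 [ 0.58  0.35 -0.87  2.33  0.98  0.37  0.58] err 0.0 maxvel 1.18
 3 [ 0.47  0.41 -0.75  2.36  1.23  0.33  0.34] err 0.0 maxvel 0.65
 4 [ 0.47  0.45 -0.76  2.3   1.19  0.36  0.39] err 0.0 maxvel 0.07
 5 [ 0.43  0.52 -0.77  2.18  1.14  0.43  0.45] err 0.0 maxvel 0.07
 6 [ 0.37  0.51 -0.7   2.25  1.53  0.36  0.06] err 0.0 maxvel 0.58
 7 [ 0.47  0.6  -0.85  2.3   2.02  0.5  -0.37] err 0.0 maxvel 0.62
 8 [ 0.53  0.68 -0.93  2.34  2.25  0.67 -0.54] err 0.0 maxvel 0.27
 9 [ 0.53  0.71 -0.94  2.34  2.31  0.71 -0.57] err 0.0 maxvel 0.07
```

Emit:
play_rows --increments '[[[0,0.012,-0.003],[0.35,0,0]],[[0,0.012,-0.003],[0.35,0,0]],[[0,0.012,-0.003],[0.35,0,0]],[[0,0.012,-0.003],[0.35,0,0]],[[0,0.012,-0.003],[0.35,0,0]],[[0,0.012,-0.003],[0.35,0,0]],[[0,0.012,-0.003],[0.35,0,0]],[[0,0.012,-0.003],[0.35,0,0]],[[0,0.012,-0.003],[0.35,0,0]],[[0,0.012,-0.003],[0.35,0,0]],[[0,0.012,-0.003],[0.35,0,0]],[[0,0.012,-0.003],[0.35,0,0]]]'

```text
t: 10.03
eef_pos: [0.3952, 0.025, 0.2424]
tool_rot: [-0.452, 0.492, 0.545, -0.507]
contact_force: [-0.0, 0.9, 0.3]
gripper_width: 0.523
```

```bash
python3 s2.py
```

```text
t 10.0333 q [ 1.53 -0.34 -1.41  2.1  -0.4   1.05  1.98] F [-0.   0.9  0.3] 0.5227797142807599
fk err [ 0.0006 -0.0005  0.0009] 0.12
axes
 [[-0.107  0.078 -0.991]
 [ 0.994  0.002 -0.107]
 [-0.007 -0.997 -0.077]] plate pos [-0.2263 -0.0186  0.2424]
rot [ 4.44 -0.27 -0.39] 4.5
to [0.492 0.026 0.12 ] world d [ 0.0968  0.0014 -0.1224] tool d mm [ -9.4 122.4 -96.3] dist 0.156
axes
 [[-0.107  0.078 -0.991]
 [ 0.994  0.002 -0.107]
 [-0.007 -0.997 -0.077]] plate pos [-0.2263 -0.0186  0.2424]
rot [-15.56  -0.2   -0.44] 15.6
to [0.492 0.026 0.06 ] world d [ 0.0968  0.0014 -0.1824] tool d mm [ -9.4 204.3 -28.1] dist 0.206
 0 [ 0.69  0.48 -1.07  2.    0.52  0.96  1.04] err 0.0 maxvel 4.51
 1 [ 0.61  0.56 -0.99  2.05  0.62  0.86  0.95] err 0.0 maxvel 0.09
 2 [ 0.57  0.35 -0.86  2.33  0.97  0.36  0.59] err 0.0 maxvel 1.19
 3 [ 0.45  0.41 -0.74  2.36  1.22  0.32  0.34] err 0.0 maxvel 0.66
 4 [ 0.45  0.44 -0.74  2.3   1.18  0.35  0.4 ] err 0.0 maxvel 0.07
 5 [ 0.42  0.52 -0.76  2.18  1.13  0.43  0.46] err 0.0 maxvel 0.07
 6 [ 0.35  0.5  -0.68  2.25  1.52  0.35  0.05] err 0.0 maxvel 0.59
 7 [ 0.47  0.59 -0.83  2.3   2.02  0.5  -0.38] err 0.0 maxvel 0.64
 8 [ 0.52  0.68 -0.92  2.34  2.25  0.66 -0.55] err 0.0 maxvel 0.27
 9 [ 0.53  0.71 -0.93  2.34  2.31  0.71 -0.58] err 0.0 maxvel 0.07
```

```bash
cat > pv.py <<'E'
from ik import *
LL=np.array([-2.96,-.34,-1.41,.24,-1.37,.17,-2.96]);HH=np.array([2.96,2.1,1.46,2.44,4.51,1.92,2.96])
def err(q,p,R):
    t,r=fk(PX,q,S);return np.r_[p-t,(R*r.inv()).as_rotvec()]
def jac(q):
    t,r=fk(PX,q,S);J=np.zeros((6,7))
    for i in range(7):
        d=q.copy();d[i]+=1e-5;t2,r2=fk(PX,d,S);J[:,i]=np.r_[(t2-t)/1e-5,(r2*r.inv()).as_rotvec()/1e-5]
    return J
def pin(q,p,R,n=8):
    q=q.copy()
    for _ in range(n):
        J=jac(q);q=np.clip(q+np.linalg.solve(J.T@J+1e-4*np.eye(7),J.T@err(q,p,R)),LL,HH)
    return q
def play(q,rows):
    for s,a in rows:
        t,R=fk(PX,q,S);p=t+R.apply(s);R1=R*Ro.from_rotvec(np.deg2rad(a));q=pin(q,p,R1)
    return q
E
python3 - <<'E'
from pv import *
q=np.array([1.59,-.33,-1.41,1.87,-.36,1.27,1.96])
q1=play(q,[((0,.012,-.003),(.35,0,0))]*12);print("check",q1.round(2),fk(PX,q1,S)[0])
q=np.array([1.53,-.34,-1.41,2.10,-.4,1.05,1.98])
for nm,dw in (("right",(0,-.3,0)),("fwdright",(.2,-.3,.0)),("right-up",(.05,-.3,.15)),("left",(0,.25,0)),("fwd",(.25,0,0)),("fwdup",(.2,0,.15)),("up",(0,0,.2))):
    qq=q.copy()
    for i in range(20):
        t,R=fk(PX,qq,S);qq=pin(qq,t+np.array(dw)/20,R)
    print(nm,qq.round(2),(fk(PX,qq,S)[0]-fk(PX,q,S)[0]).round(3))
E
```

```text
check [ 2.26 -0.34 -1.41  1.96 -0.5   1.08  2.11] [ 0.39752706 -0.259734    0.30838642]
right [ 1.66  0.28 -1.26  1.92  0.26  1.07  1.93] [-0.004 -0.32   0.004]
fwdright [ 1.21  0.6  -1.07  1.48  0.55  1.24  1.55] [ 0.183 -0.402  0.023]
right-up [ 1.58  0.26 -1.31  1.61  0.23  1.39  1.91] [ 0.048 -0.307  0.151]
left [ 1.29 -0.34 -1.41  1.99 -0.42  1.05  1.42] [0.036 0.122 0.048]
fwd [ 1.28  0.36 -1.22  1.69  0.5   1.14  0.99] [ 0.16  -0.287  0.079]
fwdup [ 2.42 -0.34 -1.41  1.5  -0.56  1.43  2.  ] [ 0.07  -0.319  0.28 ]
up [ 1.29 -0.34 -1.06  1.75 -0.34  1.5   1.93] [ 0.    -0.001  0.198]
```

Emit:
play_rows --increments '[[[-0.015,-0.003,0],[0,0,0]],[[-0.015,-0.003,0],[0,0,0]],[[-0.015,-0.003,0],[0,0,0]],[[-0.015,-0.003,0],[0,0,0]],[[-0.015,-0.003,0],[0,0,0]],[[-0.015,-0.003,0],[0,0,0]],[[-0.015,-0.003,0],[0,0,0]],[[-0.015,-0.003,0],[0,0,0]],[[-0.015,-0.003,0],[0,0,0]],[[-0.015,-0.003,0],[0,0,0]],[[-0.015,-0.003,0],[0,0,0]],[[-0.015,-0.003,0],[0,0,0]],[[-0.015,-0.003,0],[0,0,0]],[[-0.015,-0.003,0],[0,0,0]],[[-0.015,-0.003,0],[0,0,0]],[[-0.015,-0.003,0],[0,0,0]],[[-0.015,-0.003,0],[0,0,0]],[[-0.015,-0.003,0],[0,0,0]]]'

```text
t: 11.53
eef_pos: [0.4203, -0.2457, 0.2988]
tool_rot: [-0.452, 0.492, 0.544, -0.507]
contact_force: [0.5, 0.2, 0.3]
gripper_width: 0.527
```

```bash
cat > s3.py <<'E'
from st import *
import pv
T=lambda l:tool(l,0,1)
plan([W(-.13,-.028,.12)],o,T(0))
wps=[(W(-.13,-.028,.15),T(0),20),(W(-.13,-.028,.06),T(0),15),(W(-.13,-.028,.06),T(20),8),(W(-.13,-.028,.027),T(20),5),
     (W(-.05,-.013,.027),T(20),20),(W(-.04,-.011,.027),T(26),10),(W(-.02,-.006,.027),T(34),12),(W(-.01,0,.027),T(40),12),(W(.0,0,.027),T(42),10)]
q=o["q"];t,R=fk(PX,q,S)
for p,R1,n in wps:
    sl=Slerp([0,1],Ro.concatenate([R,R1]))
    for i in range(1,n+1): q=pv.pin(q,t+i/n*(p-t),sl(i/n))
    t,R=p,R1;print(q.round(2),"err",np.linalg.norm(pv.err(q,p,R1)).round(3))
E
python3 s3.py
```

```text
t 11.5333 q [ 1.61  0.21 -1.31  1.84  0.19  1.18  1.92] F [0.5 0.2 0.3] 0.5269223257880976
fk err [0.001  0.0033 0.0003] 0.12
axes
 [[-0.106  0.078 -0.991]
 [ 0.994  0.002 -0.106]
 [-0.006 -0.997 -0.078]] plate pos [-0.2318 -0.2904  0.2988]
rot [ 4.45 -0.34 -0.38] 4.5
to [0.492 0.026 0.12 ] world d [ 0.0717  0.2721 -0.1788] tool d mm [ 262.4  178.8 -101.8] dist 0.333
[ 0.74  0.45 -1.13  1.97  0.48  1.02  1.07] err 0.0
[ 0.63  0.57 -1.01  2.05  0.64  0.87  0.94] err 0.0
[ 0.59  0.36 -0.88  2.33  0.99  0.37  0.57] err 0.0
[ 0.47  0.41 -0.76  2.36  1.23  0.33  0.34] err 0.0
[ 0.43  0.53 -0.77  2.18  1.14  0.43  0.45] err 0.0
[ 0.35  0.5  -0.68  2.25  1.52  0.35  0.05] err 0.0
[ 0.45  0.58 -0.82  2.3   2.03  0.49 -0.4 ] err 0.0
[ 0.51  0.67 -0.91  2.34  2.26  0.65 -0.57] err 0.0
[ 0.51  0.7  -0.92  2.34  2.32  0.7  -0.59] err 0.0
```

Emit:
play_rows --increments '[[[0.0146,0.0099,-0.0057],[0.25,-0.02,-0.02]],[[0.0146,0.0099,-0.0057],[0.25,-0.02,-0.02]],[[0.0146,0.0099,-0.0057],[0.25,-0.02,-0.02]],[[0.0146,0.0099,-0.0057],[0.25,-0.02,-0.02]],[[0.0146,0.0099,-0.0057],[0.25,-0.02,-0.02]],[[0.0146,0.0099,-0.0057],[0.25,-0.02,-0.02]],[[0.0146,0.0099,-0.0057],[0.25,-0.02,-0.02]],[[0.0146,0.0099,-0.0057],[0.25,-0.02,-0.02]],[[0.0146,0.0099,-0.0057],[0.25,-0.02,-0.02]],[[0.0146,0.0099,-0.0057],[0.25,-0.02,-0.02]],[[0.0146,0.0099,-0.0057],[0.25,-0.02,-0.02]],[[0.0146,0.0099,-0.0057],[0.25,-0.02,-0.02]],[[0.0146,0.0099,-0.0057],[0.25,-0.02,-0.02]],[[0.0146,0.0099,-0.0057],[0.25,-0.02,-0.02]],[[0.0146,0.0099,-0.0057],[0.25,-0.02,-0.02]],[[0.0146,0.0099,-0.0057],[0.25,-0.02,-0.02]],[[0.0146,0.0099,-0.0057],[0.25,-0.02,-0.02]],[[0.0146,0.0099,-0.0057],[0.25,-0.02,-0.02]],[[0,0,0],[0,0,0]]]'

```text
t: 13.12
eef_pos: [0.5008, 0.0316, 0.1225]
tool_rot: [0.471, -0.469, -0.528, 0.529]
contact_force: [-0.3, -1.2, 0.2]
gripper_width: 0.527
```

```bash
sed -i 's/^plan.*/plan([W(-.125,-.028,.06),W(-.125,-.028,.027)],o,T(20))/; s/(W(-.13,-.028,.15),T(0),20),(W(-.13,-.028,.06),T(0),15),//' s3.py; python3 s3.py
```

```text
t 13.1167 q [ 0.68  0.5  -1.08  1.98  0.53  0.98  1.02] F [-0.3 -1.2  0.2] 0.5273685079218288
fk err [-0.0013  0.0045  0.0002] 0.12
axes
 [[-0.117 -0.002 -0.993]
 [ 0.993  0.001 -0.117]
 [ 0.002 -1.     0.002]] plate pos [-0.1206 -0.0238  0.1225]
rot [-20.12   0.27   0.14] 20.1
to [0.497 0.027 0.06 ] world d [-0.0038 -0.0047 -0.0625] tool d mm [-4.2 57.3 25.5] dist 0.063
to [0.497 0.027 0.027] world d [ 0.     0.    -0.033] tool d mm [-0.  31.  11.3] dist 0.033
[ 0.58  0.35 -0.87  2.33  0.98  0.37  0.58] err 0.0
[ 0.46  0.41 -0.74  2.36  1.22  0.32  0.34] err 0.0
[ 0.42  0.52 -0.76  2.18  1.13  0.43  0.46] err 0.0
[ 0.34  0.5  -0.67  2.25  1.52  0.34  0.05] err 0.0
[ 0.45  0.58 -0.81  2.3   2.04  0.48 -0.4 ] err 0.0
[ 0.5   0.67 -0.9   2.34  2.26  0.65 -0.57] err 0.0
[ 0.51  0.7  -0.91  2.34  2.32  0.7  -0.6 ] err 0.0
```

Emit:
play_rows --increments '[[[0,0,0],[-2.5,0,0]],[[0,0,0],[-2.5,0,0]],[[0,0,0],[-2.5,0,0]],[[0,0,0],[-2.5,0,0]],[[0,0,0],[-2.5,0,0]],[[0,0,0],[-2.5,0,0]],[[0,0,0],[-2.5,0,0]],[[0,0,0],[-2.5,0,0]],[[-0.0005,0.0072,0.0032],[0,0,0]],[[-0.0005,0.0072,0.0032],[0,0,0]],[[-0.0005,0.0072,0.0032],[0,0,0]],[[-0.0005,0.0072,0.0032],[0,0,0]],[[-0.0005,0.0072,0.0032],[0,0,0]],[[-0.0005,0.0072,0.0032],[0,0,0]],[[-0.0005,0.0072,0.0032],[0,0,0]],[[-0.0005,0.0072,0.0032],[0,0,0]],[[0,0,0],[0,0,0]]]'

```text
t: 14.53
eef_pos: [0.4963, 0.0232, 0.06]
tool_rot: [-0.382, 0.545, 0.61, -0.429]
contact_force: [-0.3, 0.4, -0.5]
gripper_width: 0.528
```

```bash
python3 s3.py; python3 - <<'E'
from h import *;from station import *
o=get_obs();c=read_camera("wrist");s=read_camera("scene")["color"][140:300,130:330]
he=c["hand_eye"]
print(he.round(3))
im=np.hstack([cv2.resize(c["color"],(400,300)),cv2.resize(s,(375,300))]);cv2.imwrite("pics/w2.png",im[:,:,::-1])
E
```

```text
t 14.5333 q [ 0.57  0.36 -0.86  2.33  0.98  0.37  0.58] F [-0.3  0.4 -0.5] 0.5279927964786165
fk err [-0.0016  0.0034 -0.0013] 0.18
axes
 [[-0.113  0.338 -0.934]
 [ 0.994  0.037 -0.107]
 [-0.002 -0.941 -0.34 ]] plate pos [-0.1261 -0.0317  0.06  ]
rot [-0.15  0.07 -0.08] 0.2
to [0.497 0.027 0.06 ] world d [ 0.0007  0.0038 -0.    ] tool d mm [ 3.7  0.4 -1. ] dist 0.004
to [0.497 0.027 0.027] world d [ 0.     0.    -0.033] tool d mm [-0.  31.  11.3] dist 0.033
[ 0.58  0.35 -0.87  2.33  0.98  0.37  0.58] err 0.0
[ 0.45  0.41 -0.74  2.36  1.22  0.32  0.34] err 0.0
[ 0.42  0.52 -0.76  2.18  1.13  0.43  0.46] err 0.0
[ 0.34  0.49 -0.66  2.25  1.52  0.34  0.05] err 0.0
[ 0.44  0.58 -0.81  2.3   2.04  0.48 -0.41] err 0.0
[ 0.5   0.66 -0.9   2.34  2.26  0.65 -0.57] err 0.0
[ 0.51  0.7  -0.91  2.34  2.32  0.69 -0.6 ] err 0.0
[[ 1.    -0.     0.    -0.   ]
 [-0.    -0.281  0.96  -0.181]
 [ 0.    -0.96  -0.281  0.071]
 [ 0.     0.     0.     1.   ]]
```

View pics/w2.png

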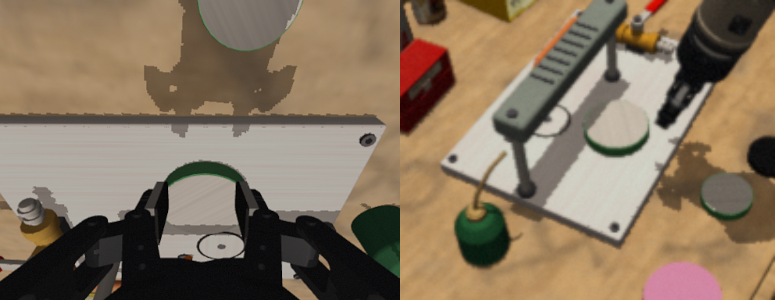

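Emit:
play_rows --increments '[[[0,0.0062,0.0023],[0,0,0]],[[0,0.0062,0.0023],[0,0,0]],[[0,0.0062,0.0023],[0,0,0]],[[0,0.0062,0.0023],[0,0,0]],[[0,0.0062,0.0023],[0,0,0]],[[0,0.0014,-0.0038],[0,0,0]],[[0,0.0014,-0.0038],[0,0,0]],[[0,0.001,-0.0028],[0,0,0]],[[0,0.001,-0.0028],[0,0,0]],[[0,0.001,-0.0028],[0,0,0]],[[0,0.001,-0.0028],[0,0,0]],[[0,0.001,-0.0028],[0,0,0]],[[0,0.001,-0.0028],[0,0,0]]]'

```text
t: 15.72
eef_pos: [0.5224, 0.0274, 0.028]
tool_rot: [-0.382, 0.545, 0.611, -0.429]
contact_force: [-1.2, -0.0, -0.3]
gripper_width: 0.522
```

```bash
cat > look.py <<'E'
import sys
from st import *
plan([],o,None)
m={}
for n in("top","scene"):
    c=read_camera(n);m[n]=c;P=cloud(c);hsv=cv2.cvtColor(c["color"],cv2.COLOR_RGB2HSV);z=P[...,2]
    q=(P-ORG)@np.c_[XD,YD]
    g=(abs(z-.04)<.007)&(hsv[...,1]<60)&(abs(q[...,1])<.1)&(q[...,0]>-.13)&(q[...,0]<.12)
    k=biggest(g);w=ray(c,k.reshape(-1,2),.04)[:,:2].astype(np.float32)
    e=cv2.minEnclosingCircle(w*1000);print(n,"mirror plate",P_([e[0][0]/1000,e[0][1]/1000,.04]).round(4),"r",round(e[1],1),g.sum())
if len(sys.argv)>1:
    c=read_camera("wrist")["color"];s=m["scene"]["color"][120:270,150:350]
    cv2.imwrite(sys.argv[1],np.hstack([cv2.resize(c,(390,300)),cv2.resize(s,(400,300))])[:,:,::-1])
E
python3 look.py
```

```text
t 15.7167 q [ 0.45  0.45 -0.74  2.3   1.18  0.35  0.4 ] F [-1.2 -0.  -0.3] 0.5224999746668024
fk err [-0.0023  0.0033 -0.0015] 0.18
axes
 [[-0.114  0.339 -0.934]
 [ 0.994  0.038 -0.107]
 [-0.001 -0.94  -0.341]] plate pos [-0.0997 -0.0304  0.028 ]
top mirror plate [-0.055  -0.0262  0.04  ] r 49.9 790
scene mirror plate [-0.0566 -0.0277  0.04  ] r 50.2 641
```

Emit:
play_rows --increments '[[[0.0008,0.001,-0.0028],[0,0,0]],[[0.0008,0.001,-0.0028],[0,0,0]],[[0.0008,0.001,-0.0028],[0,0,0]],[[0.0008,0.001,-0.0028],[0,0,0]],[[0.0008,0.001,-0.0028],[0,0,0]],[[0.0008,0.001,-0.0028],[0,0,0]],[[0.0008,0.001,-0.0028],[0,0,0]],[[0.0008,0.001,-0.0028],[0,0,0]],[[0.0008,0.001,-0.0028],[0,0,0]],[[0.0008,0.001,-0.0028],[0,0,0]],[[0.0008,0.001,-0.0028],[0,0,0]],[[0.0008,0.001,-0.0028],[0,0,0]],[[0.0008,0.001,-0.0028],[0,0,0]],[[0.0008,0.001,-0.0028],[0,0,0]],[[0.0008,0.001,-0.0028],[0,0,0]]]'

```text
t: 17.07
eef_pos: [0.5652, 0.0445, 0.0281]
tool_rot: [-0.382, 0.545, 0.611, -0.429]
contact_force: [0.1, -0.5, 0.3]
gripper_width: 0.531
```

```bash
python3 look.py pics/w3.png
```

```text
t 17.0667 q [ 0.42  0.51 -0.76  2.2   1.13  0.41  0.45] F [ 0.1 -0.5  0.3] 0.5312733577456628
fk err [-0.0032  0.0036 -0.0012] 0.18
axes
 [[-0.114  0.339 -0.934]
 [ 0.994  0.038 -0.107]
 [-0.001 -0.94  -0.341]] plate pos [-0.0552 -0.0182  0.0281]
top mirror plate [-0.0462 -0.0274  0.04  ] r 48.2 317
scene mirror plate [-0.0573 -0.0288  0.04  ] r 49.8 487
```

View pics/w3.png

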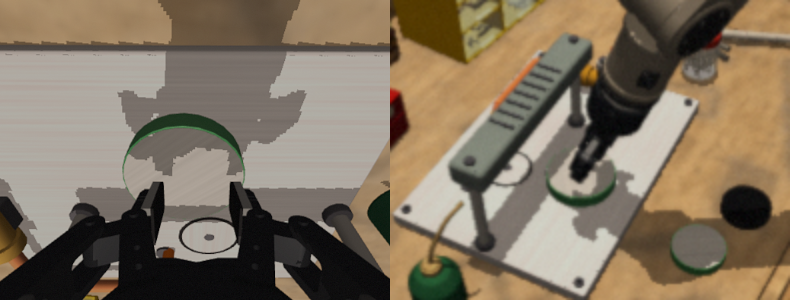

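```bash
python3 - <<'E'
from h import *;from station import *
o=get_obs();c=read_camera("wrist");R=quat(o)
c2=dict(c);he=c["hand_eye"];c2["R"]=he[:3,:3].T;c2["t"]=-he[:3,:3].T@he[:3,3]
T=cloud(c2);Wd=T@R.as_matrix().T+o["eef_pos"]
dark=c["color"].max(2)<75
for s in(-1,1):
    m=dark&(s*T[...,0]>.01)&(s*T[...,0]<.045)&(T[...,1]>-.05)&(T[...,1]<.03)&(abs(T[...,2])<.03)&(c["range_z"]>0)
    i=np.argsort(-T[...,1][m])[:6];print(s,m.sum(),(T[m][i]*1000).round(1).tolist(),(Wd[m][i]*1000).round(1).tolist())
# mirror top
g=(T[...,2]>.0)&(abs(T[...,0])<.04)&(c["range_z"]>0)&(Wd[...,2]<.06)
q=(Wd-ORG)@np.c_[XD,YD,[0,0,1]]
h=g&(q[...,0]>-.1)&(q[...,0]<-.02);print("top z",np.percentile(Wd[h][:,2],[5,25,50,75,95]).round(4))
pl=(q[...,0]<-.12)&(q[...,0]>-.145)&(abs(q[...,1])<.06)&(c["range_z"]>0);print("plate z",np.median(Wd[pl][:,2]))
for k in range(200,260,6): print(k,[(T[k,j]*1000).round(0).tolist() for j in(196,203,210,256)])
E
```

```text
-1 168 [[-23.2, -40.8, -5.4], [-23.1, -41.0, -4.7], [-23.2, -41.1, -5.9], [-23.1, -41.1, 7.4], [-23.1, -41.3, 6.4], [-23.1, -41.5, 5.9]] [[559.0, 20.6, 68.3], [558.3, 20.5, 68.3], [559.3, 20.6, 68.7], [546.9, 19.2, 64.2], [547.8, 19.3, 64.8], [548.2, 19.4, 65.1]]
1 261 [[38.7, 3.7, 11.5], [34.6, -1.0, 22.3], [31.9, -4.7, 26.5], [33.2, -4.8, 24.0], [29.8, -4.9, 29.8], [32.5, -5.1, 25.4]] [[551.3, 81.9, 20.7], [540.0, 76.5, 21.4], [535.1, 73.2, 23.5], [537.3, 74.8, 24.4], [532.3, 70.8, 22.5], [536.0, 73.9, 24.2]]
top z [0.0202 0.0399 0.0405 0.0409 0.0414]
plate z 0.02035903882775158
200 [[-36.0, -19.0, 20.0], [-32.0, -20.0, 20.0], [-28.0, -21.0, 20.0], [-1.0, -21.0, 20.0]]
206 [[-36.0, -20.0, 16.0], [-32.0, -20.0, 16.0], [-28.0, -19.0, 16.0], [-1.0, -20.0, 16.0]]
212 [[-37.0, -17.0, 11.0], [-33.0, -18.0, 12.0], [-29.0, -18.0, 12.0], [-1.0, -17.0, 11.0]]
218 [[-38.0, -16.0, 7.0], [-33.0, -16.0, 7.0], [-29.0, -15.0, 7.0], [-2.0, -16.0, 7.0]]
224 [[-38.0, -14.0, 2.0], [-34.0, -14.0, 2.0], [-30.0, -14.0, 2.0], [-2.0, -14.0, 2.0]]
230 [[-39.0, -12.0, -3.0], [-34.0, -12.0, -2.0], [-30.0, -12.0, -2.0], [-2.0, -13.0, -2.0]]
236 [[-39.0, -11.0, -7.0], [-27.0, -49.0, 10.0], [-24.0, -50.0, 11.0], [-2.0, -9.0, -8.0]]
242 [[-29.0, -56.0, 11.0], [-26.0, -56.0, 11.0], [-23.0, -54.0, 9.0], [-2.0, -9.0, -12.0]]
248 [[-28.0, -63.0, 11.0], [-25.0, -63.0, 11.0], [-23.0, -54.0, 7.0], [-2.0, -8.0, -17.0]]
254 [[-27.0, -67.0, 11.0], [-24.0, -68.0, 11.0], [-23.0, -56.0, 5.0], [-2.0, -5.0, -23.0]]
```

The wrist view shows the fingertips over the mirror, near (155,185) and (237,185), and not behind it. The mirror hasn't moved. The depth puts the tips about 40 mm behind the nominal TCP at this opening. I'll lift, back off, close the fingers and measure again.

Emit:
play_rows --increments '[[[0,-0.0094,-0.0034],[0,0,0]],[[0,-0.0094,-0.0034],[0,0,0]],[[-0.0003,-0.0034,0.0094],[0,0,0]],[[-0.0003,-0.0034,0.0094],[0,0,0]],[[-0.0003,-0.0034,0.0094],[0,0,0]],[[-0.0003,-0.0034,0.0094],[0,0,0]],[[-0.0003,-0.0034,0.0094],[0,0,0]],[[-0.0003,-0.0034,0.0094],[0,0,0]],[[0,0,0],[0,0,0]],[[0,0,0],[0,0,0]],[[0,0,0],[0,0,0]]]' --gripper 0.0 --grip_force 20

```text
t: 18.18
eef_pos: [0.5061, 0.0359, 0.0483]
tool_rot: [-0.382, 0.545, 0.611, -0.428]
contact_force: [0.4, 0.4, 0.6]
gripper_width: -0.005
```

```bash
cat > tip.py <<'E'
from st import *
import sys
c=read_camera("wrist");R=quat(o);plan([],o)
c2=dict(c);he=c["hand_eye"];c2["R"]=he[:3,:3].T;c2["t"]=-he[:3,:3].T@he[:3,3]
T=cloud(c2);Wd=T@R.as_matrix().T+o["eef_pos"]
for k in range(190,384,12): print(k,[(T[k,j]*1000).round(0).tolist() for j in(215,240,258,270)])
s=read_camera("scene");v=[cv2.projectPoints(np.array([o["eef_pos"]+R.apply([0,d,0])]),cv2.Rodrigues(s["R"])[0],s["t"],s["intrinsics"],s["dist_coeffs"])[0].ravel().round() for d in(0,-.02,-.04,-.06)];print(v)
im=s["color"].copy()
for p in v: cv2.circle(im,(int(p[0]),int(p[1])),1,(255,0,255),-1)
u,w=int(v[0][0]),int(v[0][1]);im=im[w-60:w+40,u-60:u+70]
cv2.imwrite(sys.argv[1],np.hstack([cv2.resize(c["color"],(400,300)),cv2.resize(im,(390,300))])[:,:,::-1])
E
python3 tip.py pics/w4.png
```

```text
t 18.1833 q [ 0.49  0.39 -0.81  2.32  1.07  0.37  0.47] F [0.4 0.4 0.6] -0.005311077846053507
fk err [-0.0019  0.0033 -0.0014] 0.18
axes
 [[-0.114  0.339 -0.934]
 [ 0.994  0.038 -0.107]
 [-0.001 -0.94  -0.342]] plate pos [-0.1149 -0.0201  0.0483]
190 [[-32.0, 25.0, 13.0], [-13.0, 26.0, 13.0], [-0.0, 25.0, 13.0], [8.0, 25.0, 13.0]]
202 [[-33.0, 29.0, 2.0], [-14.0, 28.0, 3.0], [-0.0, 28.0, 3.0], [-0.0, -181.0, 71.0]]
214 [[-33.0, 26.0, -6.0], [-13.0, 18.0, -3.0], [-0.0, 18.0, -3.0], [9.0, 23.0, -5.0]]
226 [[-31.0, 13.0, -10.0], [-13.0, 10.0, -9.0], [-0.0, 11.0, -10.0], [8.0, 12.0, -10.0]]
238 [[-32.0, 15.0, -20.0], [-13.0, 15.0, -21.0], [-0.0, -51.0, 10.0], [5.0, -53.0, 11.0]]
250 [[-33.0, 21.0, -33.0], [-9.0, -57.0, 7.0], [-0.0, -64.0, 10.0], [5.0, -64.0, 11.0]]
262 [[-34.0, 26.0, -46.0], [-8.0, -68.0, 7.0], [-0.0, -76.0, 11.0], [4.0, -75.0, 11.0]]
274 [[-35.0, 29.0, -59.0], [-7.0, -85.0, 12.0], [-0.0, -76.0, 6.0], [4.0, -85.0, 12.0]]
286 [[-15.0, -91.0, 11.0], [-7.0, -92.0, 11.0], [-0.0, -76.0, 1.0], [4.0, -93.0, 12.0]]
298 [[-13.0, -106.0, 17.0], [-6.0, -106.0, 17.0], [-0.0, -76.0, -5.0], [3.0, -103.0, 15.0]]
310 [[-12.0, -111.0, 17.0], [-5.0, -111.0, 16.0], [-0.0, 78.0, -132.0], [3.0, -104.0, 11.0]]
322 [[-12.0, -115.0, 16.0], [-5.0, -114.0, 15.0], [-0.0, 84.0, -152.0], [3.0, -104.0, 7.0]]
334 [[-11.0, -121.0, 17.0], [-5.0, -113.0, 10.0], [-0.0, 93.0, -176.0], [3.0, -113.0, 10.0]]
346 [[-11.0, -125.0, 17.0], [-5.0, -118.0, 11.0], [-0.0, -118.0, 11.0], [3.0, -118.0, 11.0]]
358 [[-10.0, -127.0, 16.0], [-5.0, -122.0, 11.0], [-0.0, -123.0, 12.0], [3.0, -123.0, 12.0]]
370 [[-9.0, -133.0, 19.0], [-5.0, -126.0, 11.0], [-0.0, -126.0, 12.0], [2.0, -125.0, 11.0]]
382 [[-9.0, -137.0, 20.0], [-5.0, -128.0, 10.0], [-0.0, -129.0, 11.0], [2.0, -128.0, 10.0]]
[array([262., 212.]), array([265., 208.]), array([267., 205.]), array([270., 201.])]
```

View pics/w4.png

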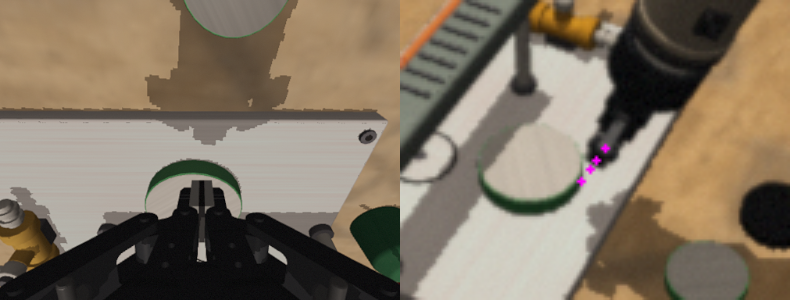

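```bash
python3 - <<'E'
from h import *;from station import *
o=get_obs();R=quat(o)
for n in("scene","top"):
    c=read_camera(n);P=cloud(c);T=(P-o["eef_pos"])@R.as_matrix()
    m=(c["color"].max(2)<70)&(abs(T[...,0])<.025)&(abs(T[...,2])<.03)&(T[...,1]>-.09)&(T[...,1]<.01)&(c["range_z"]>0)&(P[...,2]>.045)
    i=np.argsort(-T[...,1][m])[:14];print(n,m.sum(),(T[m][i]*1000).round(0).tolist())
E
```

```text
scene 25 [[6.0, -43.0, 8.0], [11.0, -48.0, 6.0], [13.0, -49.0, 0.0], [13.0, -50.0, -4.0], [11.0, -51.0, -1.0], [11.0, -52.0, -5.0], [11.0, -52.0, 4.0], [10.0, -52.0, 1.0], [8.0, -52.0, 9.0], [6.0, -53.0, -8.0], [6.0, -53.0, 7.0], [14.0, -53.0, 2.0], [13.0, -56.0, 7.0], [13.0, -56.0, -3.0]]
top 0 []
```

```bash
cat > s4.py <<'E'
from st import *
import pv
TO=.045
T=lambda l:tool(l,0,1)
def tp(x,y,z,l): return W(x,y,z)+TO*T(l).apply([0,1,0])
def seq(q,wp):
    t,R=fk(PX,q,S)
    for x,y,z,l,n in wp:
        p,R1=tp(x,y,z,l),T(l);sl=Slerp([0,1],Ro.concatenate([R,R1]));mv=0
        for i in range(1,n+1): q2=pv.pin(q,t+i/n*(p-t),sl(i/n));mv=max(mv,abs(q2-q).max()*12);q=q2
        t,R=p,R1;print((x,y,z,l),q.round(2),"err",np.linalg.norm(pv.err(q,p,R1)).round(3),"v",mv.round(2))
E
python3 - <<'E'
from s4 import *
print("tip plate",P_(o["eef_pos"]-TO*quat(o).apply([0,1,0])).round(4))
for L in(25,32,40):
    seq(o["q"],[(-.13,-.028,.09,20,5),(-.13,-.028,.06,L,12),(-.13,-.028,.03,L,6),(-.10,-.028,.03,L,6),(-.05,-.013,.03,L,20),(-.02,0,.03,max(L,36),20),(0,0,.03,max(L,42),12)])
E
```

```text
t 18.3833 q [ 0.49  0.39 -0.81  2.32  1.07  0.37  0.47] F [-0.4 -0.1 -0.3] 0.0010854329560848325
fk err [-0.0019  0.0033 -0.0014] 0.18
tip plate [-0.1302 -0.02    0.0904]
(-0.13, -0.028, 0.09, 20) [ 0.52  0.4  -0.81  2.31  1.05  0.37  0.52] err 0.0 v 0.1
(-0.13, -0.028, 0.06, 25) [ 0.43  0.44 -0.72  2.39  1.71  0.32 -0.13] err 0.0 v 0.8
(-0.13, -0.028, 0.03, 25) [ 0.47  0.55 -0.76  2.39  1.89  0.4  -0.28] err 0.0 v 0.44
(-0.1, -0.028, 0.03, 25) [ 0.42  0.56 -0.72  2.33  1.82  0.38 -0.2 ] err 0.0 v 0.17
(-0.05, -0.013, 0.03, 25) [ 0.34  0.59 -0.66  2.22  1.67  0.37 -0.06] err 0.0 v 0.09
(-0.02, 0, 0.03, 36) [ 0.45  0.72 -0.84  2.26  2.17  0.6  -0.47] err 0.0 v 0.43
(0, 0, 0.03, 42) [ 0.49  0.8  -0.88  2.27  2.36  0.73 -0.57] err 0.0 v 0.2
(-0.13, -0.028, 0.09, 20) [ 0.52  0.4  -0.81  2.31  1.05  0.37  0.52] err 0.0 v 0.1
(-0.13, -0.028, 0.06, 32) [ 0.58  0.52 -0.89  2.44  2.13  0.48 -0.49] err 0.019 v 1.57
(-0.13, -0.028, 0.03, 32) [ 0.59  0.64 -0.9   2.44  2.21  0.58 -0.53] err 0.024 v 0.23
(-0.1, -0.028, 0.03, 32) [ 0.55  0.64 -0.87  2.4   2.17  0.55 -0.47] err 0.0 v 0.13
(-0.05, -0.013, 0.03, 32) [ 0.46  0.67 -0.81  2.29  2.07  0.52 -0.39] err 0.0 v 0.06
(-0.02, 0, 0.03, 36) [ 0.46  0.73 -0.85  2.26  2.17  0.61 -0.46] err 0.0 v 0.06
(0, 0, 0.03, 42) [ 0.49  0.8  -0.89  2.27  2.35  0.73 -0.56] err 0.0 v 0.2
(-0.13, -0.028, 0.09, 20) [ 0.52  0.4  -0.81  2.31  1.05  0.37  0.52] err 0.0 v 0.1
(-0.13, -0.028, 0.06, 40) [ 0.68  0.63 -1.    2.44  2.39  0.71 -0.67] err 0.116 v 2.43
(-0.13, -0.028, 0.03, 40) [ 0.69  0.77 -1.01  2.44  2.42  0.83 -0.63] err 0.113 v 0.28
(-0.1, -0.028, 0.03, 40) [ 0.68  0.8  -1.02  2.44  2.39  0.81 -0.56] err 0.03 v 0.17
(-0.05, -0.013, 0.03, 40) [ 0.61  0.82 -0.99  2.36  2.32  0.77 -0.5 ] err 0.0 v 0.06
(-0.02, 0, 0.03, 40) [ 0.56  0.83 -0.97  2.29  2.27  0.76 -0.47] err 0.0 v 0.04
(0, 0, 0.03, 42) [ 0.55  0.86 -0.97  2.27  2.32  0.78 -0.48] err 0.0 v 0.05
```

Emit:
play_rows --increments '[[[-0.00075,0.0047,0.0017],[0,0,0]],[[-0.00075,0.0047,0.0017],[0,0,0]],[[-0.00075,0.0047,0.0017],[0,0,0]],[[-0.00075,0.0047,0.0017],[0,0,0]],[[-0.00075,0.0047,0.0017],[0,0,0]],[[-0.00075,0.0047,0.0017],[0,0,0]],[[-0.00075,0.0047,0.0017],[0,0,0]],[[-0.00075,0.0047,0.0017],[0,0,0]],[[-0.00075,0.0047,0.0017],[0,0,0]],[[-0.00075,0.0047,0.0017],[0,0,0]],[[-0.00075,0.0028,0.001],[0,0,0]],[[-0.00075,0.0028,0.001],[0,0,0]],[[0,0,0],[0,0,0]]]' --gripper 0.045

```text
t: 19.47
eef_pos: [0.5066, 0.0268, -0.0085]
tool_rot: [-0.382, 0.545, 0.611, -0.429]
contact_force: [-0.2, 0.1, -0.3]
gripper_width: 0.526
```

```bash
cat > tip2.py <<'E'
from s4 import *
import sys
print("tip plate",P_(o["eef_pos"]-TO*quat(o).apply([0,1,0])).round(4),"lean",np.rad2deg(np.arcsin(quat(o).as_matrix()[2,1]+0)).round(1))
c=read_camera("wrist");R=quat(o)
c2=dict(c);he=c["hand_eye"];c2["R"]=he[:3,:3].T;c2["t"]=-he[:3,:3].T@he[:3,3]
T_=cloud(c2);V=T_@R.as_matrix().T+o["eef_pos"];q=(V-ORG)@np.c_[XD,YD,[0,0,1]]
f=(T_[...,1]<-.035)&(abs(T_[...,0])<.05)&(T_[...,1]>-.09)&(abs(T_[...,2])<.014)&(c["range_z"]>0)
for s in(-1,1):
    m=f&(s*T_[...,0]>.005);i=np.argsort(-T_[...,1][m])[:4];print(s,"finger end tool",(T_[m][i]*1000).round(0).tolist(),"plate",(q[m][i]*1000).round(0).tolist())
g=(c["range_z"]>0)&(abs(q[...,2]-.04)<.004)&(abs(q[...,1])<.09)&(c["color"].max(2)>80)
if g.sum()>50: print("mirror top near edge x",np.percentile(q[g][:,0],1).round(4),"y range",np.percentile(q[g][:,1],[1,99]).round(4))
sc=read_camera("scene")["color"][120:270,150:350]
cv2.imwrite(sys.argv[1],np.hstack([cv2.resize(c["color"],(390,300)),cv2.resize(sc,(400,300))])[:,:,::-1])
E
python3 tip2.py pics/w5.png
```

```text
t 19.4667 q [ 0.37  0.5  -0.66  2.35  1.5   0.32  0.07] F [-0.2  0.1 -0.3] 0.5259723738939015
fk err [-0.0026  0.0032 -0.002 ] 0.18
tip plate [-0.1307 -0.0292  0.0338] lean -70.1
-1 finger end tool [[-43.0, -35.0, 12.0], [-20.0, -35.0, 14.0], [-7.0, -35.0, 14.0], [-6.0, -35.0, 11.0]] plate [[-138.0, -72.0, 20.0], [-140.0, -49.0, 20.0], [-140.0, -36.0, 20.0], [-138.0, -35.0, 21.0]]
1 finger end tool [[28.0, -35.0, 13.0], [34.0, -35.0, 12.0], [39.0, -35.0, 11.0], [49.0, -35.0, 12.0]] plate [[-140.0, -1.0, 20.0], [-138.0, 5.0, 20.0], [-138.0, 9.0, 21.0], [-139.0, 20.0, 20.0]]
mirror top near edge x -0.1057 y range [-0.0615  0.0018]
```

View pics/w5.png

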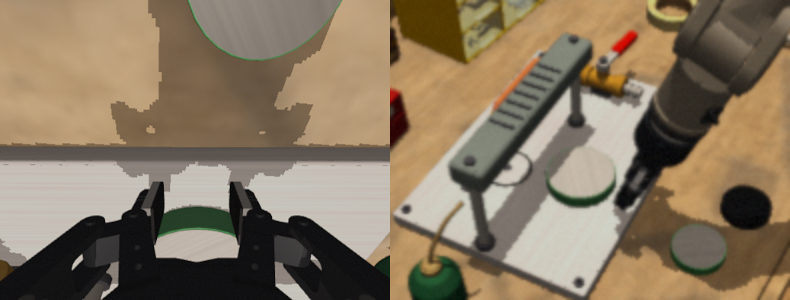

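Emit:
play_rows --increments '[[[0,0.0028,0.001],[0,0,0]],[[0,0.0017,-0.0047],[0,0,0]],[[0,0.0017,-0.0047],[0,0,0]],[[0,0.0017,-0.0047],[0,0,0]],[[0,0.001,-0.0028],[0,0,0]],[[0,0.001,-0.0028],[0,0,0]],[[0.0008,0.001,-0.0028],[0,0,0]],[[0.0008,0.001,-0.0028],[0,0,0]],[[0.0008,0.001,-0.0028],[0,0,0]],[[0.0008,0.001,-0.0028],[0,0,0]],[[0.0008,0.001,-0.0028],[0,0,0]],[[0.0008,0.001,-0.0028],[0,0,0]]]'

```text
t: 20.57
eef_pos: [0.5449, 0.0361, -0.0107]
tool_rot: [-0.382, 0.545, 0.611, -0.429]
contact_force: [-2.9, -0.1, 0.9]
gripper_width: 0.53
```

```bash
sed -i 's/^plan(\[\],o,None)/R=quat(o);y=R.as_matrix()[:,1];print("tip plate",P_(o["eef_pos"]-.045*y).round(4),"lean",np.rad2deg(np.arccos(-y[2])).round(1))/' look.py; python3 look.py
```

```text
t 20.5667 q [ 0.35  0.55 -0.65  2.26  1.4   0.35  0.19] F [-2.9 -0.1  0.9] 0.5297018670456256
fk err [-0.0032  0.0033 -0.0017] 0.18
tip plate [-0.0916 -0.0243  0.0316] lean 19.9
top mirror plate [-0.0362 -0.0238  0.04  ] r 51.2 790
scene mirror plate [-0.0357 -0.0239  0.04  ] r 49.9 670
```

Emit:
play_rows --increments '[[[0.0009,0.001,-0.0028],[0,0,0]],[[0.0009,0.001,-0.0028],[0,0,0]],[[0.0009,0.001,-0.0028],[0,0,0]],[[0.0009,0.001,-0.0028],[0,0,0]],[[0.0009,0.001,-0.0028],[0,0,0]],[[0.0009,0.001,-0.0028],[0,0,0]],[[0.0009,0.001,-0.0028],[0,0,0]],[[0.0009,0.001,-0.0028],[0,0,0]],[[0.0009,0.001,-0.0028],[0,0,0]],[[0.0009,0.001,-0.0028],[0,0,0]],[[0.0009,0.001,-0.0028],[0,0,0]],[[0.0009,0.001,-0.0028],[0,0,0]]]'

```text
t: 21.67
eef_pos: [0.5792, 0.051, -0.0106]
tool_rot: [-0.382, 0.545, 0.611, -0.429]
contact_force: [-1.9, -0.2, -0.4]
gripper_width: 0.53
```

```bash
python3 look.py; python3 - <<'E'
from s4 import *
seq(o["q"],[(-.055,-.013,.03,42,24),(-.02,-.003,.03,42,20),(0,0,.03,42,12)])
E
```

```text
t 21.6667 q [ 0.33  0.59 -0.67  2.18  1.31  0.39  0.28] F [-1.9 -0.2 -0.4] 0.5297883158290151
fk err [-0.0038  0.0035 -0.0014] 0.18
tip plate [-0.0559 -0.0134  0.0317] lean 19.9
top mirror plate [-0.0008 -0.0115  0.04  ] r 49.8 497
scene mirror plate [ 0.0005 -0.0133  0.04  ] r 49.8 622
t 21.7667 q [ 0.33  0.59 -0.67  2.18  1.31  0.39  0.28] F [-0.5 -0.9  0.7] 0.5259949607438381
fk err [-0.0038  0.0035 -0.0014] 0.18
(-0.055, -0.013, 0.03, 42) [ 0.55  0.78 -0.91  2.39  2.43  0.78 -0.65] err 0.0 v 0.88
(-0.02, -0.003, 0.03, 42) [ 0.5   0.79 -0.89  2.31  2.38  0.75 -0.6 ] err 0.0 v 0.05
(0, 0, 0.03, 42) [ 0.48  0.8  -0.87  2.27  2.36  0.73 -0.58] err 0.0 v 0.04
```

Emit:
play_rows --increments '[[[0,-0.001,0.0028],[0,0,0]],[[0,0,-0.0009],[-1.17,0,0]],[[0,0,-0.0009],[-1.17,0,0]],[[0,0,-0.0009],[-1.17,0,0]],[[0,0,-0.0009],[-1.17,0,0]],[[0,0,-0.0009],[-1.17,0,0]],[[0,0,-0.0009],[-1.17,0,0]],[[0,0,-0.0009],[-1.17,0,0]],[[0,0,-0.0009],[-1.17,0,0]],[[0,0,-0.0009],[-1.17,0,0]],[[0,0,-0.0009],[-1.17,0,0]],[[0,0,-0.0009],[-1.17,0,0]],[[0,0,-0.0009],[-1.17,0,0]],[[0,0,-0.0009],[-1.17,0,0]],[[0,0,-0.0009],[-1.17,0,0]],[[0,0,-0.0009],[-1.17,0,0]],[[0,0,-0.0009],[-1.17,0,0]],[[0,0,-0.0009],[-1.17,0,0]],[[0,0,-0.0009],[-1.17,0,0]],[[0,0,-0.0009],[-1.17,0,0]]]'

```text
t: 23.43
eef_pos: [0.5907, 0.0524, -0.0016]
tool_rot: [-0.269, 0.609, 0.683, -0.302]
contact_force: [-0.1, 0.2, -1.5]
gripper_width: 0.524
```

```bash
python3 look.py pics/w6.png
```

```text
t 23.4333 q [ 0.55  0.79 -0.93  2.42  2.44  0.82 -0.67] F [-0.1  0.2 -1.5] 0.5241597123690374
fk err [-0.0084  0.0068 -0.0029] 0.32
tip plate [-0.0592 -0.0133  0.0317] lean 42.3
top mirror plate [ 0.     -0.0113  0.04  ] r 49.3 578
scene mirror plate [-0.0021 -0.0125  0.04  ] r 50.8 706
```

View pics/w6.png

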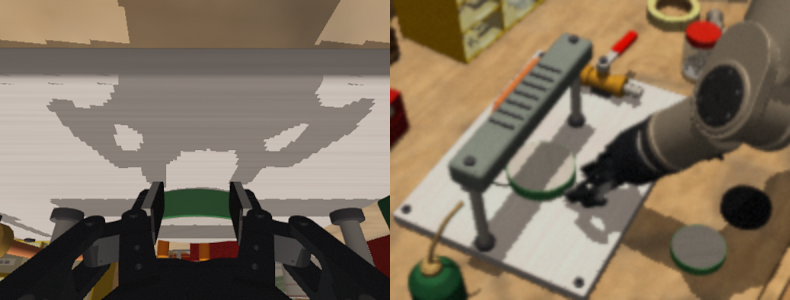

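Emit:
play_rows --increments '[[[0,0.002,-0.0022],[0,0,0]],[[0.0008,0.002,-0.0022],[0,0,0]],[[0.0008,0.002,-0.0022],[0,0,0]],[[0.0008,0.002,-0.0022],[0,0,0]],[[0.0008,0.002,-0.0022],[0,0,0]],[[0.0008,0.002,-0.0022],[0,0,0]],[[0.0008,0.002,-0.0022],[0,0,0]],[[0.0008,0.002,-0.0022],[0,0,0]],[[0.0008,0.002,-0.0022],[0,0,0]],[[0.0008,0.002,-0.0022],[0,0,0]],[[0.0008,0.002,-0.0022],[0,0,0]],[[0.0008,0.002,-0.0022],[0,0,0]],[[0.0008,0.002,-0.0022],[0,0,0]],[[0.0008,0.002,-0.0022],[0,0,0]]]'

```text
t: 24.75
eef_pos: [0.6309, 0.0673, -0.002]
tool_rot: [-0.27, 0.609, 0.682, -0.303]
contact_force: [-2.9, -0.8, 1.7]
gripper_width: 0.528
```

```bash
python3 look.py pics/w7.png; python3 - <<'E'
from st import *
# orange stops & mirror edge seen by top/scene
for n in("top","scene"):
    c=read_camera(n);P=cloud(c);hsv=cv2.cvtColor(c["color"],cv2.COLOR_RGB2HSV);q=(P-ORG)@np.c_[XD,YD,[0,0,1]]
    m=(hsv[...,0]>5)&(hsv[...,0]<18)&(hsv[...,1]>140)&(q[...,0]>.05)&(q[...,0]<.13)&(abs(q[...,1])<.075)
    nn,L,st,ce=cv2.connectedComponentsWithStats(m.astype(np.uint8))
    for i in range(1,nn):
        if st[i,4]>5: 
            w=q[L==i];tp=w[w[:,2]>.045];print(n,st[i,4],w.mean(0).round(4),"top",tp.mean(0).round(4) if len(tp) else None)
E
```

```text
t 24.75 q [ 0.5   0.8  -0.9   2.33  2.39  0.77 -0.62] F [-2.9 -0.8  1.7] 0.5278699148132382
fk err [-0.0088  0.0065 -0.0026] 0.32
tip plate [-0.0175 -0.0029  0.0313] lean 42.2
top mirror plate [ 0.0094 -0.0008  0.04  ] r 43.1 236
scene mirror plate [ 0.0263 -0.0031  0.04  ] r 49.2 417
t 24.9 q [ 0.5   0.8  -0.9   2.33  2.39  0.77 -0.62] F [-0.1 -0.1 -0.1] 0.5263852149585044
fk err [-0.0088  0.0065 -0.0026] 0.32
top 8 [ 0.1047 -0.0018  0.0357] top None
```

Emit:
play_rows --increments '[[[0.0003,0.00067,-0.00074],[0,0,0]],[[0.0003,0.00067,-0.00074],[0,0,0]],[[0.0003,0.00067,-0.00074],[0,0,0]],[[0.0003,0.00067,-0.00074],[0,0,0]],[[0.0003,0.00067,-0.00074],[0,0,0]],[[0.0003,0.00067,-0.00074],[0,0,0]],[[0.0003,0.00067,-0.00074],[0,0,0]],[[0.0003,0.00067,-0.00074],[0,0,0]],[[0,0.00067,-0.00074],[0,0,0]],[[0,0.00067,-0.00074],[0,0,0]]]'

```text
t: 25.83
eef_pos: [0.6403, 0.0709, -0.0021]
tool_rot: [-0.27, 0.608, 0.682, -0.303]
contact_force: [-1.9, -0.8, 1.4]
gripper_width: 0.528
```

Emit:
play_rows --increments '[[[0,0.00067,-0.00074],[0,0,0]],[[0,0.00067,-0.00074],[0,0,0]]]'

```text
t: 26.0
eef_pos: [0.6421, 0.0711, -0.0022]
tool_rot: [-0.27, 0.608, 0.682, -0.303]
contact_force: [-5.2, -1.5, 2.4]
gripper_width: 0.525
```

Emit:
play_rows --increments '[[[0,0.00033,-0.00037],[0,0,0]],[[0,0.00033,-0.00037],[0,0,0]]]'

```text
t: 26.17
eef_pos: [0.6423, 0.0711, -0.0024]
tool_rot: [-0.27, 0.608, 0.682, -0.303]
contact_force: [-7.7, -2.2, 4.8]
gripper_width: 0.526
```

```bash
python3 look.py pics/w8.png
```

```text
t 26.1667 q [ 0.48  0.8  -0.89  2.3   2.37  0.76 -0.6 ] F [-7.7 -2.2  4.8] 0.5262304092506018
fk err [-0.0089  0.0065 -0.0025] 0.32
tip plate [-0.0057 -0.0005  0.031 ] lean 42.1
top mirror plate [0.0807 0.0013 0.04  ] r 36.9 215
scene mirror plate [ 0.0315 -0.0015  0.04  ] r 48.1 334
```

View pics/w8.png

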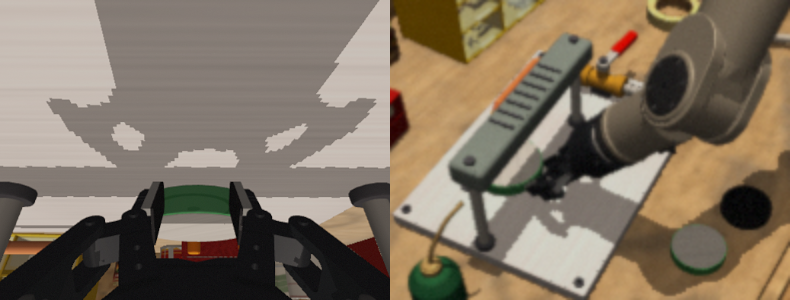

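Emit:
play_rows --increments '[[[-0.0005,0,0],[0,0,0]],[[-0.0005,0,0],[0,0,0]],[[0,0,0],[0,0,0]]]'

```text
t: 26.57
eef_pos: [0.6429, 0.0703, -0.0022]
tool_rot: [-0.27, 0.608, 0.682, -0.303]
contact_force: [-3.2, -0.2, 0.9]
gripper_width: 0.528
```

Emit:
play_rows --increments '[[[-0.0005,0,0],[0,0,0]],[[-0.0005,0,0],[0,0,0]],[[0,0,0],[0,0,0]]]'

```text
t: 26.82
eef_pos: [0.6439, 0.0692, -0.0019]
tool_rot: [-0.27, 0.609, 0.682, -0.303]
contact_force: [-1.7, -0.1, -1.2]
gripper_width: 0.525
```

Emit:
play_rows --increments '[[[0,0.00033,-0.00037],[0,0,0]],[[0,0.00033,-0.00037],[0,0,0]],[[0,0,0],[0,0,0]]]'

```text
t: 27.07
eef_pos: [0.6446, 0.0691, -0.002]
tool_rot: [-0.27, 0.609, 0.682, -0.303]
contact_force: [-1.7, 0.1, -0.1]
gripper_width: 0.53
```

Emit:
play_rows --increments '[[[0,0.00033,-0.00037],[0,0,0]],[[0,0.00033,-0.00037],[0,0,0]],[[0,0,0],[0,0,0]]]'

```text
t: 27.32
eef_pos: [0.6453, 0.0691, -0.0021]
tool_rot: [-0.27, 0.609, 0.682, -0.303]
contact_force: [-3.2, -0.0, 0.0]
gripper_width: 0.525
```

Emit:
play_rows --increments '[[[0,0.00033,-0.00037],[0,0,0]],[[0,0.00033,-0.00037],[0,0,0]],[[0,0,0],[0,0,0]]]'

```text
t: 27.57
eef_pos: [0.6462, 0.069, -0.0022]
tool_rot: [-0.27, 0.609, 0.682, -0.303]
contact_force: [-3.8, -1.5, 1.1]
gripper_width: 0.527
```

Emit:
play_rows --increments '[[[0,0.00033,-0.00037],[0,0,0]],[[0,0.00033,-0.00037],[0,0,0]],[[0,0,0],[0,0,0]]]'

```text
t: 27.82
eef_pos: [0.6466, 0.0691, -0.0024]
tool_rot: [-0.27, 0.609, 0.682, -0.303]
contact_force: [-7.1, -2.0, 4.0]
gripper_width: 0.524
```

Emit:
play_rows --increments '[[[-0.0005,0,0],[0,0,0]],[[-0.0005,0,0],[0,0,0]],[[0,0,0],[0,0,0]]]'

```text
t: 28.07
eef_pos: [0.6465, 0.069, -0.0023]
tool_rot: [-0.27, 0.608, 0.682, -0.303]
contact_force: [-6.8, -0.9, 3.2]
gripper_width: 0.524
```

Emit:
play_rows --increments '[[[0,0.00033,-0.00037],[0,0,0]],[[0,0.00033,-0.00037],[0,0,0]],[[0,0,0],[0,0,0]]]'

```text
t: 28.32
eef_pos: [0.6468, 0.069, -0.0025]
tool_rot: [-0.27, 0.608, 0.682, -0.304]
contact_force: [-12.2, -3.0, 5.9]
gripper_width: 0.528
```

Emit:
play_rows --increments '[[[0,-0.00067,0.00074],[0,0,0]],[[0,-0.00067,0.00074],[0,0,0]],[[0,-0.00067,0.00074],[0,0,0]],[[0,-0.00067,0.00074],[0,0,0]],[[0,-0.0013,0.0015],[0,0,0]],[[0,-0.002,0.0022],[0,0,0]],[[0,-0.002,0.0022],[0,0,0]],[[0,-0.0034,0.0037],[0,0,0]],[[0,-0.0034,0.0037],[0,0,0]],[[0,-0.0034,0.0037],[0,0,0]],[[0,-0.0034,0.0037],[0,0,0]],[[0,-0.0034,0.0037],[0,0,0]],[[0,-0.0034,0.0037],[0,0,0]],[[0,-0.0034,0.0037],[0,0,0]],[[0,0,0],[0,0,0]]]'

```text
t: 29.57
eef_pos: [0.6003, 0.0632, -0.0022]
tool_rot: [-0.27, 0.608, 0.682, -0.303]
contact_force: [-0.5, 0.7, 0.2]
gripper_width: 0.526
```

```bash
cat > chk.py <<'E'
from st import *
import sys
y=quat(o).as_matrix()[:,1];print("tip plate",P_(o["eef_pos"]-.045*y).round(4))
ims=[]
for n in("top","scene"):
    c=read_camera(n)
    # silver-top pixels by height, fit circle r=50 to boundary far (x>.06) or near arc
    P=cloud(c);hsv=cv2.cvtColor(c["color"],cv2.COLOR_RGB2HSV);q=(P-ORG)@np.c_[XD,YD,[0,0,1]]
    g=((abs(q[...,2]-.04)<.005)&(hsv[...,1]<70)&(abs(q[...,1])<.07)&(q[...,0]>-.04)&(q[...,0]<.115)).astype(np.uint8)
    nn,L,st,_=cv2.connectedComponentsWithStats(g)
    pts=[]
    for i in range(1,nn):
        if st[i,4]>25:
            k,_=cv2.findContours((L==i).astype(np.uint8),cv2.RETR_EXTERNAL,cv2.CHAIN_APPROX_NONE);w=ray(c,k[0].reshape(-1,2),.04);pts.append((w-ORG)@np.c_[XD,YD])
    pts=np.vstack(pts);ctr=np.array([.05,0])
    r=np.linalg.norm(pts-ctr,axis=1);a=pts[abs(r-.05)<.008]
    f=least_squares(lambda u:np.linalg.norm(a-u,axis=1)-.0495,ctr,loss="soft_l1",f_scale=.001)
    print(n,len(a),"centre",f.x.round(4),"rms mm",(np.sqrt((f.fun**2).mean())*1000).round(2))
    m=(hsv[...,0]<4)|(hsv[...,0]>175);m=m&(hsv[...,1]>150)&(abs(q[...,2]-.08)<.02)&(abs(q[...,0])<.11)&(q[...,1]<-.14)&(np.hypot(q[...,0],q[...,1]+.215)<.11)
    if m.sum()>5: v=q[m].mean(0);print("lever",m.sum(),v.round(4),"angle",np.arctan2(-v[0],-(v[1]+.215)).round(3))
    u0,v0=cv2.projectPoints(np.array([W(.04,-.06,.04)]),cv2.Rodrigues(c["R"])[0],c["t"],c["intrinsics"],c["dist_coeffs"])[0].ravel().astype(int)
    ims.append(cv2.resize(c["color"][v0-60:v0+60,u0-75:u0+75],(395,316),interpolation=cv2.INTER_CUBIC))
cv2.imwrite(sys.argv[1],np.hstack(ims)[:,:,::-1])
E
python3 chk.py pics/c1.png
```

```text
t 29.5667 q [ 0.52  0.79 -0.92  2.39  2.41  0.81 -0.65] F [-0.5  0.7  0.2] 0.5261755614478878
fk err [-0.0086  0.0067 -0.0028] 0.32
tip plate [-0.0484 -0.0036  0.0312]
top 56 centre [ 0.0526 -0.0006] rms mm 2.81
lever 101 [-0.0065 -0.2809  0.0804] angle 0.098
scene 39 centre [ 0.0537 -0.0033] rms mm 1.86
lever 61 [-0.0086 -0.2781  0.0811] angle 0.136
```

View pics/c1.png

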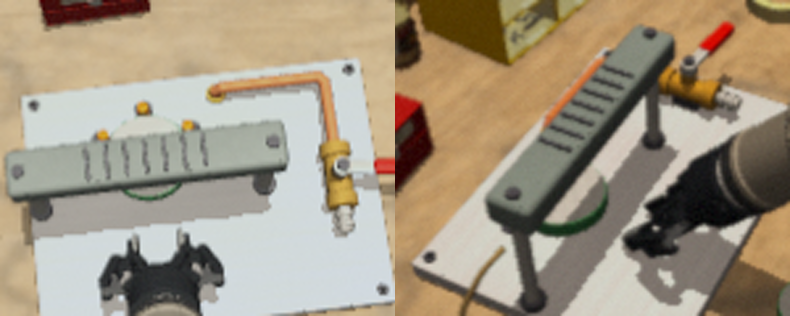

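The top view shows the disc seated against all three stops, near (102,135), (143,107) and (189,127), with the fingers clear. The lever is still at about 0.1 rad. Next is the valve.

```bash
cat > s5.py <<'E'
from s4 import *
R=quat(o);y=R.as_matrix()[:,1]
seq(o["q"],[(-.07,-.004,.07,36,10),(-.10,-.02,.16,20,12),(-.10,-.10,.2,0,15),(.03,-.286,.2,0,20),(.03,-.286,.06,0,12),(-.066,-.24,.06,0,20)])
E
python3 s5.py
python3 - <<'E'
from s4 import *
def go(x,y,z,l):
    R=quat(o);p=tp(x,y,z,l)
    print((x,y,z,l),"tool d mm",(R.inv().apply(p-o["eef_pos"])*1000).round(1))
go(-.10,-.02,.16,42.2)
E
```

```text
t 29.6667 q [ 0.52  0.79 -0.92  2.39  2.41  0.81 -0.65] F [ 0.8 -0.1 -0.2] 0.5277924282454076
fk err [-0.0086  0.0067 -0.0028] 0.32
(-0.07, -0.004, 0.07, 36) [ 0.51  0.58 -0.89  2.37  2.13  0.55 -0.5 ] err 0.0 v 0.4
(-0.1, -0.02, 0.16, 20) [ 0.64  0.32 -0.95  2.19  0.69  0.5   0.87] err 0.0 v 2.42
(-0.1, -0.1, 0.2, 0) [ 0.76  0.47 -1.01  1.89  0.46  1.04  1.24] err 0.0 v 0.59
(0.03, -0.286, 0.2, 0) [ 0.75  0.74 -0.88  1.43  0.58  1.24  1.5 ] err 0.0 v 0.33
(0.03, -0.286, 0.06, 0) [ 0.72  0.87 -0.8   1.53  0.69  1.04  1.43] err 0.0 v 0.21
(-0.066, -0.24, 0.06, 0) [ 0.8   0.74 -0.83  1.81  0.69  0.91  1.33] err 0.0 v 0.18
t 29.6667 q [ 0.52  0.79 -0.92  2.39  2.41  0.81 -0.65] F [ 0.8 -0.1 -0.2] 0.5277924282454076
fk err [-0.0086  0.0067 -0.0028] 0.32
(-0.1, -0.02, 0.16, 42.2) tool d mm [ -16.4 -130.7  -47. ]
```

Emit:
play_rows --increments '[[[0,-0.0057,0.0002],[1.4,0,0]],[[0,-0.0057,0.0002],[1.4,0,0]],[[0,-0.0057,0.0004],[1.4,0,0]],[[0,-0.0057,0.0006],[1.4,0,0]],[[0,-0.0058,0.0008],[1.4,0,0]],[[0,-0.0058,0.001],[1.4,0,0]],[[0,-0.0058,0.0012],[1.4,0,0]],[[0,-0.0058,0.0013],[1.4,0,0]],[[0,-0.0058,0.0014],[1.4,0,0]],[[0,-0.0058,0.0015],[1.4,0,0]],[[0,-0.0058,0.0017],[1.4,0,0]],[[0,-0.0058,0.0018],[1.4,0,0]],[[0,-0.0058,0.0019],[1.4,0,0]],[[0,-0.0057,0.002],[1.4,0,0]],[[0,-0.0057,0.0021],[1.4,0,0]],[[0,-0.0057,0.0022],[1.4,0,0]]]' --gripper 0.0

```text
t: 31.0
eef_pos: [0.5362, 0.0562, 0.0671]
tool_rot: [-0.383, 0.544, 0.61, -0.43]
contact_force: [0.6, 0.1, -0.2]
gripper_width: 0.001
```

```bash
cat > g.py <<'E'
from s4 import *
import sys
R=quat(o);y=R.as_matrix()[:,1];print("tip plate",P_(o["eef_pos"]-TO*y).round(4),"lean",np.rad2deg(np.arccos(-y[2])).round(1))
def plans(ws):
    p0=o["eef_pos"]; R0=R
    rv=np.rad2deg((R.inv()*T(0)).as_rotvec());print("rot to upright",rv.round(2))
    for x,yy,z in ws:
        p=tp(x,yy,z,0);print((x,yy,z),"in upright tool mm",(T(0).inv().apply(p-p0)*1000).round(1),"in cur tool mm",(R.inv().apply(p-p0)*1000).round(1));p0=p
E
python3 - <<'E'
from g import *
plans([(-.10,-.10,.2),(.035,-.286,.2),(.035,-.286,.06)])
seq(o["q"],[(-.10,-.10,.2,0,15),(.03,-.286,.2,0,20)])
E
```

```text
t 31.0 q [ 0.46  0.4  -0.83  2.23  0.94  0.44  0.59] F [ 0.6  0.1 -0.2] 0.0014926944216921982
fk err [-0.0024  0.0034 -0.0011] 0.18
tip plate [-0.0978 -0.0033  0.1094] lean 19.7
rot to upright [19.71  0.14 -0.02]
(-0.1, -0.1, 0.2) in upright tool mm [-96.7 -87.9  17.3] in cur tool mm [-96.7 -88.6 -13.1]
(0.035, -0.286, 0.2) in upright tool mm [-186.    0. -135.] in cur tool mm [-186.3   45.5 -126.6]
(0.035, -0.286, 0.06) in upright tool mm [  0. 140.   0.] in cur tool mm [1.000e-01 1.318e+02 4.720e+01]
(-0.1, -0.1, 0.2, 0) [ 0.78  0.48 -1.04  1.88  0.48  1.05  1.23] err 0.0 v 1.09
(0.03, -0.286, 0.2, 0) [ 0.76  0.74 -0.9   1.43  0.59  1.25  1.49] err 0.0 v 0.33
```

Emit:
play_rows --increments '[[[-0.0097,-0.0105,-0.003],[1.97,0,0]],[[-0.0097,-0.0105,-0.0025],[1.97,0,0]],[[-0.0097,-0.0105,-0.002],[1.97,0,0]],[[-0.0097,-0.0108,-0.002],[1.97,0,0]],[[-0.0097,-0.0108,-0.0015],[1.97,0,0]],[[-0.0097,-0.0108,-0.0015],[1.97,0,0]],[[-0.0097,-0.011,-0.001],[1.97,0,0]],[[-0.0097,-0.011,0],[1.97,0,0]],[[-0.0097,-0.011,0],[1.97,0,0]],[[-0.0097,-0.011,0],[1.97,0,0]],[[-0.0186,0,-0.0135],[0,0,0]],[[-0.0186,0,-0.0135],[0,0,0]],[[-0.0186,0,-0.0135],[0,0,0]],[[-0.0186,0,-0.0135],[0,0,0]],[[-0.0186,0,-0.0135],[0,0,0]],[[-0.0186,0,-0.0135],[0,0,0]],[[-0.0186,0,-0.0135],[0,0,0]],[[-0.0186,0,-0.0135],[0,0,0]],[[-0.0186,0,-0.0135],[0,0,0]],[[-0.0186,0,-0.0135],[0,0,0]]]'

```text
t: 32.67
eef_pos: [0.6962, -0.2117, 0.1756]
tool_rot: [-0.47, 0.471, 0.528, -0.528]
contact_force: [-0.1, 0.0, 0.1]
gripper_width: -0.0
```

```bash
python3 - <<'E'
from g import *
plans([(.035,-.286,.2),(.035,-.286,.062)])
E
```

```text
t 32.6667 q [ 0.75  0.74 -0.91  1.38  0.59  1.3   1.49] F [-0.1  0.   0.1] -8.923196523755697e-05
fk err [-0.0038  0.0054  0.001 ] 0.12
tip plate [ 0.0462 -0.2875  0.2206] lean 0.1
rot to upright [ 0.04  0.08 -0.04]
(0.035, -0.286, 0.2) in upright tool mm [ 1.5 20.6 11.2] in cur tool mm [ 1.6 20.6 11.2]
(0.035, -0.286, 0.062) in upright tool mm [  0. 138.   0.] in cur tool mm [1.00e-01 1.38e+02 1.00e-01]
```

Emit:
play_rows --increments '[[[0,0.0105,0.0003],[0,0,0]],[[0,0.0105,0.0003],[0,0,0]],[[0,0.0105,0.0003],[0,0,0]],[[0,0.0105,0.0003],[0,0,0]],[[0,0.0105,0.0003],[0,0,0]],[[0,0.0105,0.0003],[0,0,0]],[[0,0.0105,0.0003],[0,0,0]],[[0,0.0105,0.0003],[0,0,0]],[[0,0.0105,0.0003],[0,0,0]],[[0,0.0105,0.0003],[0,0,0]],[[0,0.0105,0.0003],[0,0,0]],[[0,0.0105,0.0003],[0,0,0]],[[0,0.0105,0.0003],[0,0,0]],[[0,0.0105,0.0003],[0,0,0]],[[0,0.0105,0.0003],[0,0,0]]]'

```text
t: 33.92
eef_pos: [0.6913, -0.2113, 0.0173]
tool_rot: [-0.47, 0.471, 0.528, -0.528]
contact_force: [0.4, -0.2, -1.1]
gripper_width: 0.001
```

```bash
python3 - <<'E'
from g import *
# finger path
for th in np.r_[.1,np.linspace(.3,1.571,6)]:
    u=np.array([-np.sin(th),-np.cos(th)]);m=np.array([-np.cos(th),np.sin(th)])
    off=9+11*abs(m[0])+14.5*abs(m[1]);C=np.array([0,-215])+66*u-off*m;print(round(th,2),C.round(1))
c=read_camera("wrist")["color"];s=read_camera("scene")["color"][70:220,200:400]
cv2.imwrite("pics/l1.png",np.hstack([cv2.resize(c,(390,300)),cv2.resize(s,(400,300))])[:,:,::-1])
E
```

```text
t 33.9167 q [ 0.72  0.89 -0.83  1.51  0.71  1.06  1.4 ] F [ 0.4 -0.2 -1.1] 0.0005756849553206642
fk err [-0.0038  0.0058  0.0015] 0.12
tip plate [ 0.0413 -0.2865  0.0623] lean 0.1
0.1 [  14.7 -282.8]
0.3 [   3.2 -285.1]
0.55 [ -12.6 -284.8]
0.81 [ -29.  -280.2]
1.06 [ -44.5 -270.7]
1.32 [ -57.4 -256.6]
1.57 [ -66.  -238.5]
```

View pics/l1.png

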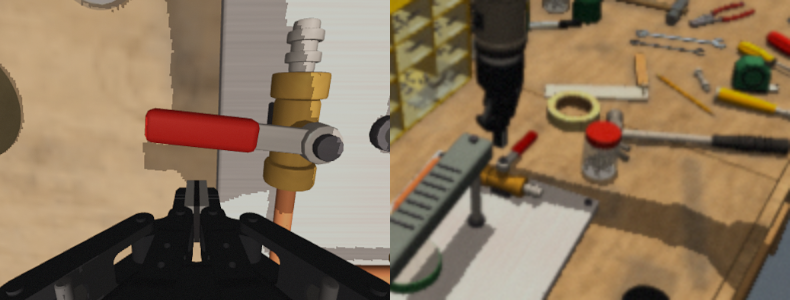

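Emit:
play_rows --increments '[[[0.0006,0.0015,0.0044],[0,0,0]],[[0.0006,0.0015,0.0044],[0,0,0]],[[0.0006,0,0.0044],[0,0,0]],[[0.0006,0,0.0044],[0,0,0]],[[0.0006,0,0.0044],[0,0,0]],[[0.0006,0,0.0044],[0,0,0]],[[-0.0007,0,0.0038],[0,0,0]],[[-0.0007,0,0.0038],[0,0,0]],[[-0.0007,0,0.0038],[0,0,0]],[[0.0001,0,0.004],[0,0,0]],[[0.0001,0,0.004],[0,0,0]],[[0.0001,0,0.004],[0,0,0]],[[0.0001,0,0.004],[0,0,0]]]'

```text
t: 35.1
eef_pos: [0.6374, -0.2156, 0.0153]
tool_rot: [-0.47, 0.471, 0.528, -0.527]
contact_force: [3.4, 0.6, -0.3]
gripper_width: -0.0
```

```bash
cat > lev.py <<'E'
from g import *
for n in("top","scene"):
    c=read_camera(n);P=cloud(c);hsv=cv2.cvtColor(c["color"],cv2.COLOR_RGB2HSV);q=(P-ORG)@np.c_[XD,YD,[0,0,1]]
    m=((hsv[...,0]<5)|(hsv[...,0]>174))&(hsv[...,1]>140)&(abs(q[...,2]-.08)<.02)&(np.hypot(q[...,0],q[...,1]+.215)<.11)
    if m.sum()>5: v=q[m].mean(0);print("lever",n,m.sum(),v.round(4),"angle",np.arctan2(-v[0],-(v[1]+.215)).round(3))
E
python3 lev.py
```

```text
t 35.1 q [ 0.79  0.83 -0.84  1.65  0.71  1.    1.39] F [ 3.4  0.6 -0.3] -0.00022772015418353792
fk err [-0.0028  0.0056  0.0011] 0.12
tip plate [-0.0127 -0.2848  0.0603] lean 0.1
lever top 117 [-0.0323 -0.2727  0.0804] angle 0.511
lever scene 79 [-0.0339 -0.2694  0.0805] angle 0.556
```

Tracks well. Next comes the rest of the arc.

Emit:
play_rows --increments '[[[0.0012,0,0.0041],[0,0,0]],[[0.0012,0,0.0041],[0,0,0]],[[0.0012,0,0.0041],[0,0,0]],[[0.0012,0,0.0041],[0,0,0]],[[0.0024,0,0.0039],[0,0,0]],[[0.0024,0,0.0039],[0,0,0]],[[0.0024,0,0.0039],[0,0,0]],[[0.0024,0,0.0039],[0,0,0]],[[0.0035,0,0.0032],[0,0,0]],[[0.0035,0,0.0032],[0,0,0]],[[0.0035,0,0.0032],[0,0,0]],[[0.0035,0,0.0032],[0,0,0]],[[0.0036,0,0.0017],[0,0,0]],[[0.0036,0,0.0017],[0,0,0]],[[0.0036,0,0.0017],[0,0,0]],[[0.0036,0,0.0017],[0,0,0]]]'

```text
t: 36.53
eef_pos: [0.5812, -0.1786, 0.0152]
tool_rot: [-0.47, 0.471, 0.528, -0.528]
contact_force: [1.8, -1.9, 0.2]
gripper_width: -0.001
```

```bash
python3 lev.py
```

```text
t 36.5333 q [ 0.81  0.75 -0.86  1.81  0.71  0.92  1.31] F [ 1.8 -1.9  0.2] -0.0013762222643382792
fk err [-0.0018  0.0052  0.0006] 0.12
tip plate [-0.0643 -0.2417  0.0602] lean 0.1
lever top 49 [-0.082  -0.2163  0.0813] angle 1.555
lever scene 97 [-0.0684 -0.2136  0.0804] angle 1.592
```

Emit:
play_rows --increments '[[[0.0015,0,0],[0,0,0]],[[0.0015,0,0],[0,0,0]]]'

```text
t: 36.8
eef_pos: [0.5808, -0.1777, 0.015]
tool_rot: [0.47, -0.472, -0.527, 0.528]
contact_force: [0.9, -7.7, 0.5]
gripper_width: -0.002
```

Emit:
play_rows --increments '[[[0.001,0,0],[0,0,0]],[[0.001,0,0],[0,0,0]]]'

```text
t: 36.97
eef_pos: [0.5808, -0.1778, 0.0151]
tool_rot: [0.47, -0.473, -0.526, 0.528]
contact_force: [1.5, -11.0, 1.7]
gripper_width: 0.001
```

Emit:
play_rows --increments '[[[0.001,0,0],[0,0,0]],[[0,0,0],[0,0,0]]]'

```text
t: 37.13
eef_pos: [0.5807, -0.1778, 0.0151]
tool_rot: [0.47, -0.473, -0.525, 0.528]
contact_force: [0.4, -10.7, 1.0]
gripper_width: 0.002
```

The lever is at its hard stop: 11 N with no further motion. I'll back off and rise.

Emit:
play_rows --increments '[[[-0.003,0,0],[0,0,0]],[[-0.004,0,0],[0,0,0]],[[-0.005,0,0],[0,0,0]],[[-0.005,0,0],[0,0,0]],[[-0.005,0,0],[0,0,0]],[[0,-0.012,0],[0,0,0]],[[0,-0.015,0],[0,0,0]],[[0,-0.015,0],[0,0,0]],[[0,-0.015,0],[0,0,0]],[[0,-0.015,0],[0,0,0]],[[0,-0.015,0],[0,0,0]],[[0,-0.015,0],[0,0,0]],[[0,-0.015,0],[0,0,0]],[[0,-0.015,0.01],[0,0,0]],[[0,-0.015,0.01],[0,0,0]],[[0,-0.015,0.01],[0,0,0]],[[0,0,0],[0,0,0]]]'

```text
t: 38.55
eef_pos: [0.5536, -0.1985, 0.1807]
tool_rot: [-0.469, 0.473, 0.528, -0.527]
contact_force: [-0.1, 0.7, 0.8]
gripper_width: 0.001
```

```bash
python3 lev.py; python3 chk.py pics/c2.png
```

```text
t 38.55 q [ 0.98  0.54 -1.02  1.74  0.5   1.15  1.5 ] F [-0.1  0.7  0.8] 0.000629184578602076
fk err [-0.0008  0.0048  0.0004] 0.12
tip plate [-0.0942 -0.2582  0.2257] lean 0.3
lever top 116 [-0.0645 -0.2149  0.081 ] angle 1.572
lever scene 90 [-0.0675 -0.2127  0.0804] angle 1.605
t 38.65 q [ 0.98  0.54 -1.02  1.74  0.51  1.15  1.5 ] F [ 0.5 -0.1  0.2] 0.0015844073872723296
fk err [-0.0008  0.0048  0.0004] 0.12
tip plate [-0.0941 -0.2582  0.2231]
top 56 centre [ 0.0528 -0.0004] rms mm 2.83
lever 114 [-0.0648 -0.215   0.0809] angle 1.571
scene 39 centre [ 0.0538 -0.0032] rms mm 1.89
lever 84 [-0.0669 -0.2128  0.0799] angle 1.604
```

View pics/c2.png

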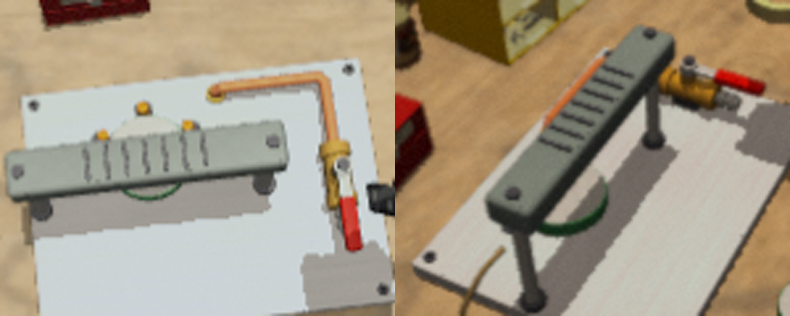

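```bash
python3 - <<'E'
from h import *;from station import *
for n in("top","scene"):
    c=read_camera(n);P=cloud(c);hsv=cv2.cvtColor(c["color"],cv2.COLOR_RGB2HSV);q=(P-ORG)@np.c_[XD,YD,[0,0,1]]
    m=(hsv[...,0]>50)&(hsv[...,0]<95)&(hsv[...,1]>80)&(q[...,0]>-.03)&(q[...,0]<.06)&(abs(q[...,1])<.07)
    v,u=np.nonzero(m)
    # outer (lower) edge = bottom of rim at z=.02, per column
    e=np.array([(k,v[u==k].max()+.5) for k in np.unique(u)]);w=(ray(c,e,.02)-ORG)@np.c_[XD,YD]
    f=least=__import__("scipy.optimize",fromlist=["x"]).least_squares(lambda p:np.linalg.norm(w-p,axis=1)-.05,[.05,0],loss="soft_l1",f_scale=.001)
    print(n,len(e),"centre",f.x.round(4),"rms",(f.fun.std()*1000).round(2))
    s=(hsv[...,0]>8)&(hsv[...,0]<24)&(hsv[...,1]>130)&(q[...,0]>.06)&(q[...,0]<.125)&(abs(q[...,1])<.065)
    nn,L,st,ce=cv2.connectedComponentsWithStats(s.astype(np.uint8))
    for i in range(1,nn):
        if st[i,4]>4: print("stop at top plane",((ray(c,[ce[i]],.05)-ORG)@np.c_[XD,YD]).round(4),st[i,4])
E
```

```text
top 12 centre [ 0.0546 -0.0008] rms 0.39
stop at top plane [[ 0.1073 -0.0014]] 16
stop at top plane [[ 0.0801 -0.0508]] 12
stop at top plane [[0.0796 0.0479]] 11
scene 25 centre [ 0.0536 -0.0056] rms 0.9
```

```bash
python3 -c "
from station import *
print(hand_in())"
```

```text
the job is handed in; nothing more can be done
None
```

The mirror is home against the three stops, the valve lever is fully open at its stop, and the job is handed in. The arm was clear of everything and the clock stood at about 39 s of the 72 s.

**Mirror:** I pushed it flat along the plate with the fingers half open, first at 20° lean and then at 42° to get under the lamp. It went in until it was blocked both forward and sideways. The largest force I read was about 14 N, and the readings come only at the end of each move.

**Valve:** I swung the lever with shut fingers to the hard stop, where it took about 11 N with no further movement. It was still there after I backed off: 1.57 rad in the top view and 1.60 in the scene view, against a target of 1.571.

**Last checks:**
- **Mirror position:** the top view puts its centre within about 1 mm sideways of the centre of the measured stops. Lengthwise, both cameras read it 3–4 mm too far forward, which can't be right with the stops in the way. The scene view also reads about 5 mm off sideways. I put both down to partly hidden views and calibration. What I rely on for "home" is being blocked against the stops and how it looks in the top view.
- **Bystanders:** the arm never went near the lamp, oil can or jar, and no unexpected force showed. I didn't re-measure where the can and jar stand at the end.

**What disagreed:** the real fingertips sit about 45 mm short of the reported tool point. Because of that, my first push passed over the mirror without moving it. My first leaned approach also ran into joint limits and had to be redone in another arm posture.

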